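Third hand at the cap torque tester

ROBOT

A 6-joint arm with a two-finger parallel gripper is mounted at the origin on the work surface. World frame = base frame: x ahead of the robot, y to its left, z up, the work surface at z = 0. Lengths are in m, angles in rad, forces in N, time in s.
With the tool pointing down it reaches from about 0.225 to 0.875 m from the base axis. Payload 3.4 kg.
Tool frame: the origin (TCP) lies on the centre line of the jaws, within the pads' length; the fingertips stand 19 mm ahead of it and the grasp point (between the pads) is the TCP (nose_length is the distance from the TCP to the fingertips, in m); z points along the fingers, y is the direction in which the jaws open and shut (so a half turn about z gives the same grasp; the last joint's range is limited). The gripper opens to 85 mm and grips with 20 to 120 N. Pads are 22 mm wide; open, the fingers measure 114 mm over their backs; the gripper's body (76 mm by 85 mm) begins 54 mm behind the grasp point. The pads swing forward as they close: fully open they stand 13 mm farther back than shut.
Start: joints at [1.175, 0.276, 1.505, -0, 1.361, -0.121], TCP at [0.156, 0.553, 0.25] pointing down, gripper open.
Joint ranges: [-2.89, 2.89], [-0.75, 2.08], [0.22, 2.7], [-1.18, 4.32], [0.11, 2.71], [-2.7, 2.7]. Speed limits (rad/s): [2.57, 2.57, 3.14, 3.14, 3.14, 3.14].

INTERFACE

Orientations are given as a unit quaternion [w, x, y, z].
In Python, from rig import * gives the robot as it stands.
- The arm moves only by the shell command python3 -m jog 'ROWS' [OPENING] [FORCE]. ROWS is JSON, one flat list of numbers, 6 for each row, row after row: the shift along the tool's x, y, z in mm, then the turn, a rotation vector about the tool's x, y, z in degrees. In form: [tx, ty, tz, wx, wy, wz, tx, ty, tz, wx, wy, wz, ...]. A call has 1 to 10 rows; each row is the pose to reach, as a shift and turn from the pose commanded when the call began, along the tool's axes at that moment; what a row does not reach only later rows make up. A row lasts 1/8 s, in which the tool goes at most 62.5 mm and 10.7 degrees, less where a joint would pass 70% of its speed; a pose out of reach is approached as far as the arm can. A call with a gripper value outside its range is refused whole. OPENING is the closure, from 0 (fully open) to 1 (shut), set as the call begins (- or left out, the last holds). The fingers move at their own pace and stop on an object; FORCE is the grip in N (left out, the last holds). Time passes only in rows, so rows that repeat a pose let the fingers close. It gives the time, the measured TCP pose, the force and the opening at its end, in the units of the state.
- get_state(): the state, without advancing time (a new reading comes with each control period).
- get_image(name): name is "scene" or "top"; returns a dict with "frame" (420x560x3 uint8, red, green, blue), "camera_matrix" (3x3 intrinsics, pixels), "rvec" (rotation vector, rad) and "tvec" (3), from world to camera coordinates, as OpenCV has them. Camera axes: x right, y down, z forward; pixel columns grow to the right and rows downward; lengths in m; the calibration is good to about 2 mm. A picture is of the moment at which its call begins. There is no depth.
- sign_off(): hands the job in, once; it reports no verdict.
The state is a dict: "clock": time; "qpos": joint angles; "qd": joint speeds; "effort": joint torques, N m; "position": TCP position; "ee_rot": TCP orientation; "contact_force": force on the tool from outside, world axes, zero at the start; "moment": the same for the moment, N m; "width": finger opening in m.
Only numpy, scipy, OpenCV 4.12 (cv2) and the standard library are available. Lean on these libraries where they do the work, as an engineer would, in place of code of your own. Each camera call takes 0.05 s, during which the arm holds its last target.

TASK

Take the two long gripping posts out of the black rack and drop them, one after the other, fully home into the two empty bores of the tester's sprung jaw (leave the short post in the rack). Then stand the square white bottle on the tester's plate and press one flat side of it against both of these posts, pushing the sprung jaw back until its pointer stands midway between the two marks of the scale, never to the end of its travel. Finish while still holding the bottle there, upright and with that steady push, so that a colleague can wind in the other jaw; leave the other things on the bench where they are.

Things in the scene. Friction and masses are not known exactly. Their poses are not given: they have to be found in the camera images.
- post_a_mid (a point): One of two equal long posts: brass sleeve 30 mm in diameter, 45 mm long, dark rubber core on top, on a steel shank 12 mm in diameter, 22 mm long, chamfered foot (67 mm in all, 70 g). Point on its axis half-way up, 11.5 mm above the sleeve's underside; z up the post. Starts upright in a hole of the rack, sleeve resting on the rack's top, 30 mm above the bench. Either post may go into either bore.
- post_b_mid (a point): The other long gripping post; as post_a.
- stub_mid (a point): The short post: the same shank, but a sleeve only 18 mm long. It stands in the third hole of the rack and stays there. The point is half-way up, 2 mm below the sleeve's underside.
- rack: Black fixed block 50 x 160 x 30 mm with three holes for posts in a row along its y axis, at -50, 0 and +50 mm; which post stands in which hole varies. Origin at the centre of its underside.
- tester: Cap torque tester, fixed: beige base 260 x 440 x 45 mm, round metal plate, top 53 mm above the bench. Its level y axis points from the winding jaw (handwheel, two posts in it, tops 126 mm above the bench) to the sprung jaw: the direction to press in. 130 mm is free between the two jaws' posts. The spring housing and display box (95 mm high) beyond the sprung jaw are lower than the posts.
- plate (a point): Centre of the round metal plate, on its upper face, about midway between the jaws, 80 mm before the line of the sprung jaw's bores. Axes as the tester's.
- jaw (a joint): Travel of the sprung jaw along the tester's +y, in m: 0 at rest, end stop at 0.020. The spring pushes back with 3 N at 0, 0.5 N more per mm (8 N at 10 mm). A pointer on it moves along a scale with two dark marks at 6 and 14 mm of travel. The jaw, which can swivel 3 degrees to lie flat, is an aluminium bar 90 mm long (tester's x), 24 mm wide, top 81.5 mm above the bench.
- bore_0 (a point): Mouth, level with the jaw's top, of one of the sprung jaw's two vertical through bores, 14 mm wide with a chamfered mouth, in the 28 mm high bar; moves with the jaw. The bores are 38 mm apart along the tester's x. In it, a long post's sleeve rests on the jaw and stands out 3 mm beyond the jaw's face.
- bore_1 (a point): Mouth of the other bore; as bore_0.
- bottle_mid (a point): The sample bottle: opaque white, square body 54 x 54 mm, 70 mm high, short shoulder, round white cap 38 mm in diameter, 100 mm high in all, about 140 g; starts upright on the bench. Point at its centre, 50 mm above its underside; x and y are square to its flat sides, z up. Any of the four sides may face the posts.
- bottle: The same square bottle; origin at the centre of its underside.
- post_a: The same long post as post_a_mid; origin at the centre of its foot.
- post_b: The same long post as post_b_mid; origin at the centre of its foot.
- jar: Bystander: round amber jar, 54 mm in diameter, 85 mm high, loose; origin under its centre.
- tall_bottle: Bystander: tall round white bottle, 54 mm in diameter, 160 mm high, loose; origin under its centre.
- loose_cap: Bystander: a loose white cap, 38 mm in diameter, 18 mm high; origin under its centre.
- screwdriver: Bystander: a screwdriver lying on the bench, 180 mm long.
Not all that is in view belongs to the job. There is more than one size of the rack; the job needs the smallest. Leave any blue look-alike of the post_b alone.

How it is judged:
By the outcome, as a careful person would: the job done as asked, in the order asked, and still so for the second after the job is handed in, while the arm keeps its last pose, push and grip.
It also fails if it takes over 72 s, if anything falls off the work surface, if the arm or the gripper's body presses on something with over 40 N, if the wrist force passes 120 N, or if a joint passes its speed limit or range.

## Working session

There is one attempt and no reset: what is moved stays moved. The work goes in short steps, Python scripts to look and compute and a shell command to move; the robot and the scene stay as the last step left them, time stands still between calls to the robot, and variables do not carry over. Pictures are saved under pics/ and viewed, and the job is handed in when it is done.

```bash
mkdir -p pics; ls; python3 - <<'E'
from rig import *
import cv2
s=get_state();print({k:s[k] for k in s})
for n in("scene","top"):
    d=get_image(n);cv2.imwrite(f"pics/{n}0.png",d["frame"][:,:,::-1]);print(n,d["camera_matrix"],d["rvec"],d["tvec"])
E
```

```text
pics
{'clock': 0.0, 'qpos': array([ 1.17498934e+00,  2.76596187e-01,  1.50611897e+00,  2.79115269e-05,
        1.36071268e+00, -1.21003335e-01]), 'qd': array([ 0.00145295,  0.00041022, -0.00355596, -0.00029655, -0.00101333,
        0.00119601]), 'effort': array([ 1.04969176e-04, -4.16781557e+01, -2.45806521e+01,  5.22941482e-04,
        1.12207088e-02, -1.89099484e-05]), 'position': array([0.15583831, 0.55297006, 0.24944465]), 'ee_rot': array([-2.47674508e-04,  1.36972730e-01,  9.90574394e-01, -8.83642681e-04]), 'contact_force': array([-0.09285628,  0.35476293,  0.33748365]), 'moment': array([0.04011561, 0.00228497, 0.04297924]), 'width': 0.08531384843308282}
scene [[415.44297511   0.         282.55120512]
 [  0.         415.44297511 205.66600002]
 [  0.           0.           1.        ]] [ 1.49616984  2.20289289 -0.74474921] [ 0.27229063 -0.28478608  1.25429664]
top [[509.02138801   0.         282.17009256]
 [  0.         509.02138801 205.59723538]
 [  0.           0.           1.        ]] [ 2.14545324 -2.18163683  0.15430352] [-0.10747027  0.49156791  1.2684142 ]
```

View pics/scene0.png

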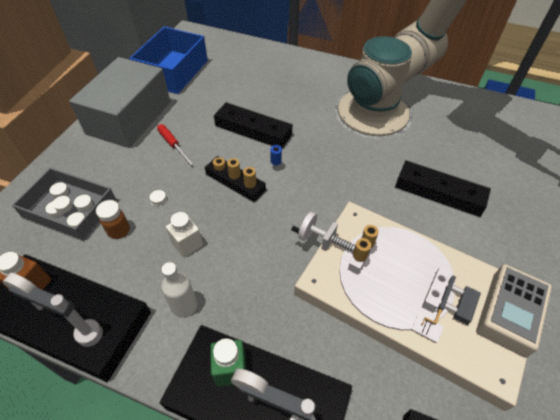

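View pics/top0.png

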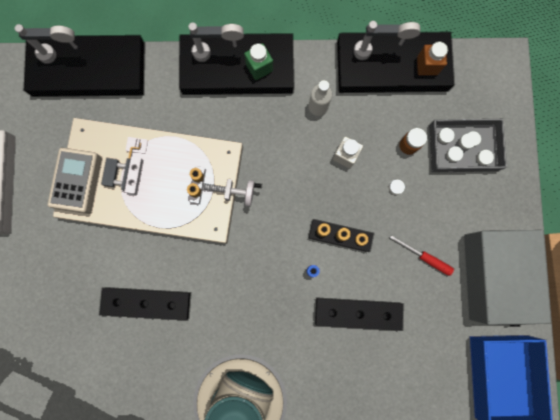

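```bash
cat > h.py <<'E'
from rig import *
import cv2, numpy as np
def cam(n,save=None):
    d=get_image(n)
    if save: cv2.imwrite(f"pics/{save}.png",d["frame"][:,:,::-1])
    return d
def PR(d,P):
    return cv2.projectPoints(np.atleast_2d(np.array(P,float)),d["rvec"],d["tvec"],d["camera_matrix"],None)[0].reshape(-1,2)
def ray(d,p):
    R=cv2.Rodrigues(np.array(d["rvec"]))[0];C=-R.T@np.array(d["tvec"])
    v=R.T@np.linalg.inv(d["camera_matrix"])@np.array([p[0],p[1],1.]);return C,v/np.linalg.norm(v)
def atz(d,p,z):
    C,v=ray(d,p);return C+v*(z-C[2])/v[2]
def tri(d1,p1,d2,p2):
    C1,v1=ray(d1,p1);C2,v2=ray(d2,p2)
    A=np.stack([v1,-v2],1);t=np.linalg.lstsq(A,C2-C1,rcond=None)[0]
    a=C1+v1*t[0];b=C2+v2*t[1];return (a+b)/2,np.linalg.norm(a-b)
def crop(img,x0,y0,x1,y1,k,name):
    c=cv2.resize(img[y0:y1,x0:x1],None,fx=k,fy=k,interpolation=cv2.INTER_CUBIC)
    for x in range(x0-x0%10+10,x1,10): cv2.putText(c,str(x),((x-x0)*k,10),0,.35,(0,0,255)); cv2.line(c,((x-x0)*k,12),((x-x0)*k,18),(0,0,255))
    for y in range(y0-y0%10+10,y1,10): cv2.putText(c,str(y),(0,(y-y0)*k+4),0,.35,(0,0,255)); cv2.line(c,(26,(y-y0)*k),(32,(y-y0)*k),(0,0,255))
    cv2.imwrite(f"pics/{name}.png",c)
E
python3 - <<'E'
from h import *
s=cv2.imread("pics/scene0.png");t=cv2.imread("pics/top0.png")
crop(s,195,135,295,205,8,"s_rack");crop(t,300,210,400,285,8,"t_rack")
crop(s,290,190,480,345,4,"s_test");crop(t,95,125,265,245,4,"t_test")
crop(s,135,180,235,255,8,"s_bot");crop(t,320,120,420,195,8,"t_bot")
d=get_image("top");print(ray(d,(282,205)),[atz(d,p,0) for p in((341,235),(240,400),(130,180),(348,152))])
d=get_image("scene");print(ray(d,(282,205)))
E
```

```text
(array([ 0.32607219, -0.09339378,  1.32174808]), array([ 0.12700519, -0.0168197 , -0.99175944])) [array([ 0.41419051, -0.26801305,  0.        ]), array([ 0.00681554, -0.00243456,  0.        ]), array([0.56770945, 0.28167377, 0.        ]), array([ 0.63461387, -0.29378264,  0.        ])]
(array([1.02824647, 0.10042253, 0.81309894]), array([-0.57483874, -0.21690187, -0.78899556]))
```

View pics/s_rack.png

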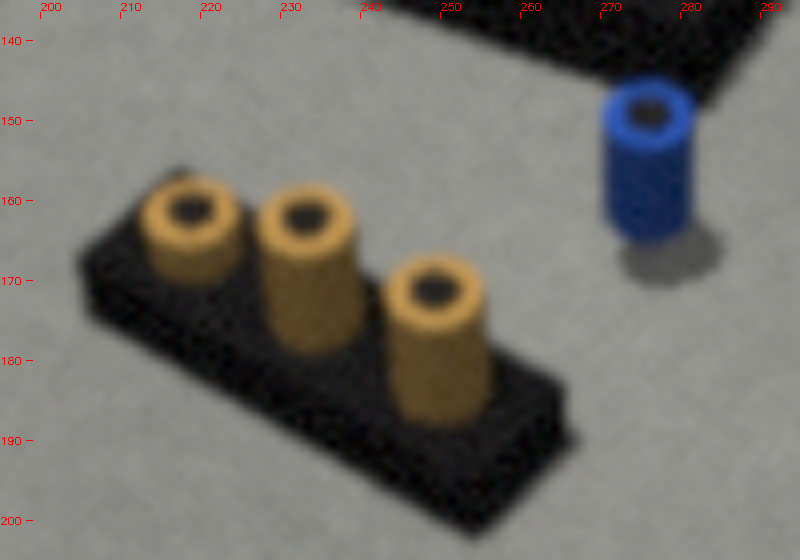

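View pics/t_rack.png

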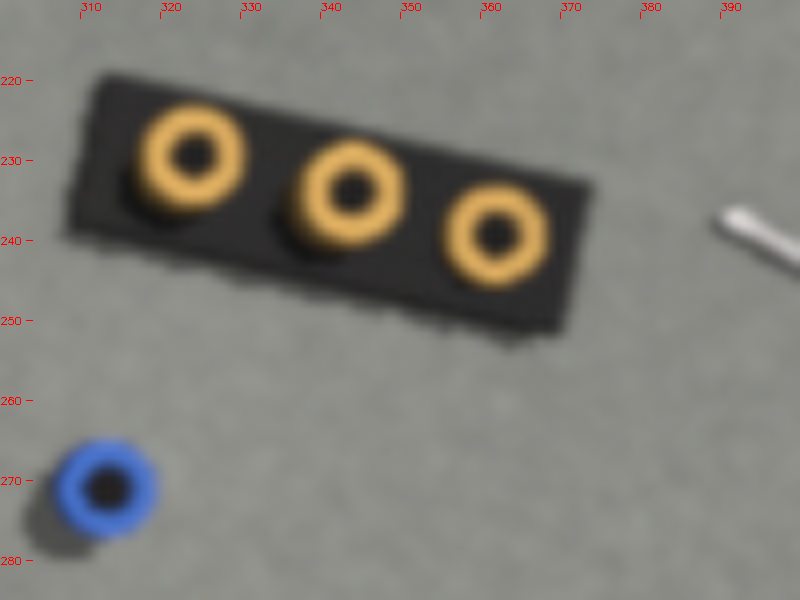

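View pics/s_test.png

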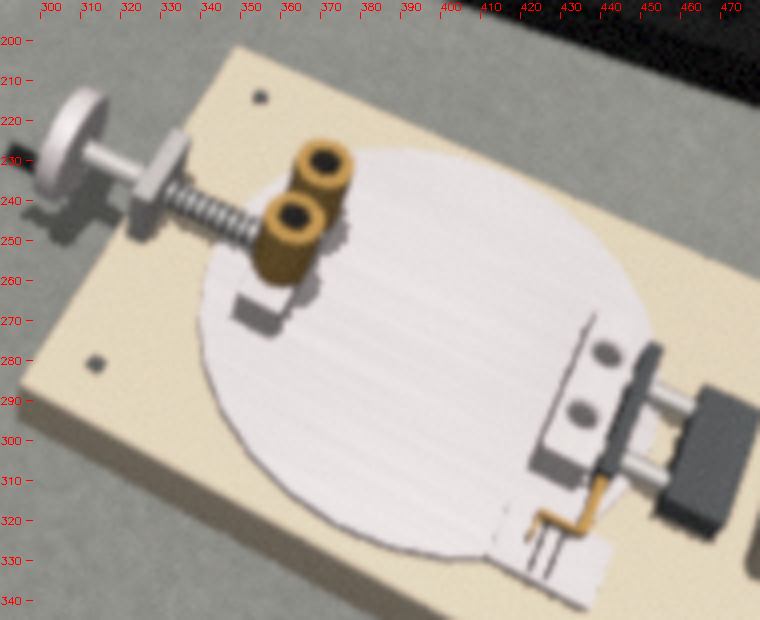

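View pics/t_test.png

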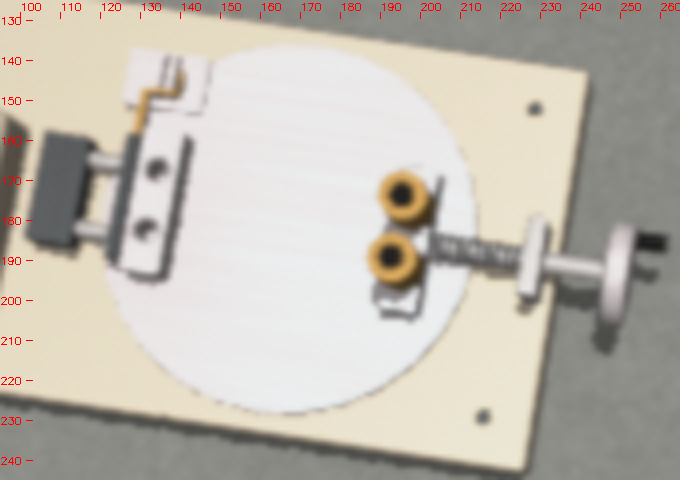

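View pics/s_bot.png

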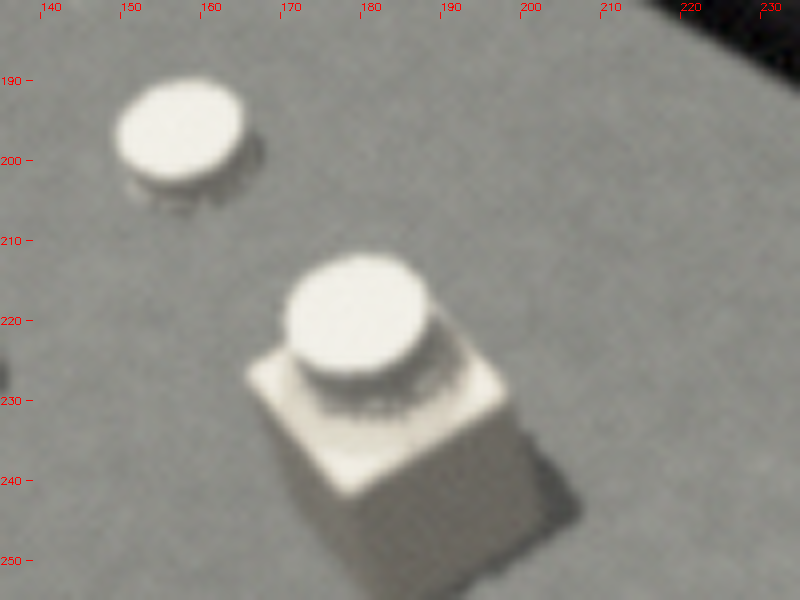

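View pics/t_bot.png

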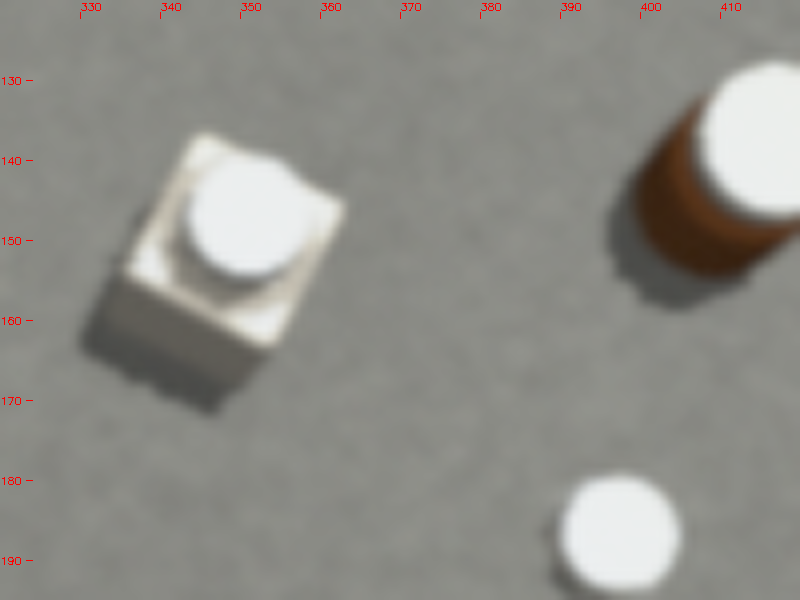

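```bash
python3 - <<'E'
from h import *
T=get_image("top");S=get_image("scene")
M={"A":((324.1,229.6),(249.4,171.4)),"B":((344,234),(233.4,162.4)),"stub":((362,239.4),(218.75,161.4)),
"bore0":((134.25,167),(441.75,278.5)),"bore1":((131.5,182.25),(435.5,293.5)),
"cap":((351.25,146.6),(179.6,219.25)),"c1":((363.1,146.1),(165.9,227)),"c2":((345.6,136.6),(178.4,241.75)),"c3":((335.9,153.5),(198.1,228.75)),
"wp_a":((195.5,173.7),None),"wp_b":((192.7,189.2),None)}
M["bore0"],M["bore1"]=((134.25,167),(435.5,293.5)),((131.5,182.25),(441.75,278.5))
M["wp_a"]=((195.5,173.7),(363.5,244.5));M["wp_b"]=((192.7,189.2),(371,230.7))
for k,(a,b) in M.items():
    a=np.array(a)-.5;b=np.array(b)-.5
    p,e=tri(T,a,S,b);print(k,p.round(4),round(e,4))
print("bottle c4 z70",atz(T,(353,162.9),.07), [atz(T,np.array(M[k][0])-.5,.07).round(4) for k in("c1","c2","c3")])
print("jaw corners",)
# rack corners (top view) z=.03 ; tester corners z=.045
for p in((312.5,219.0),(374,233),(370,251.5),(308.5,239)): print("rack",atz(T,np.array(p)-.5,.03).round(4))
for p in((241.5,142.8),(226,243)): print("test",atz(T,np.array(p)-.5,.045).round(4))
E
```

```text
A [ 0.4241 -0.2149  0.0754] 0.0017
B [ 0.4123 -0.2632  0.0762] 0.0022
stub [ 0.4    -0.3121  0.0488] 0.0013
bore0 [0.5862 0.2502 0.083 ] 0.0012
bore1 [0.5483 0.2567 0.0819] 0.0016
cap [ 0.6251 -0.2846  0.1011] 0.0025
c1 [ 0.6347 -0.3204  0.0661] 0.0022
c2 [ 0.6591 -0.2757  0.0678] 0.004
c3 [ 0.6155 -0.2504  0.0713] 0.0017
wp_a [0.5587 0.0932 0.1258] 0.002
wp_b [0.5214 0.0992 0.1263] 0.0013
bottle c4 z70 [ 0.59013881 -0.29480022  0.07      ] [array([ 0.6342, -0.3206,  0.07  ]), array([ 0.6594, -0.2772,  0.07  ]), array([ 0.6162, -0.2513,  0.07  ])]
jaw corners
rack [ 0.4556 -0.1913  0.03  ]
rack [ 0.4172 -0.3472  0.03  ]
rack [ 0.3704 -0.3351  0.03  ]
rack [ 0.4047 -0.1798  0.03  ]
test [ 0.6534 -0.0127  0.045 ]
test [0.3972 0.028  0.045 ]
```

```bash
cat > go.py <<'E'
import sys;from h import *
from scipy.spatial.transform import Rotation as Ro
def delta(x,y,z,yaw):
    s=get_state();q=s["ee_rot"];R=Ro.from_quat([q[1],q[2],q[3],q[0]])
    a=np.radians(yaw);Y=np.array([np.cos(a),np.sin(a),0]);Z=np.array([0,0,-1.]);X=np.cross(Y,Z)
    G=Ro.from_matrix(np.stack([X,Y,Z],1))
    t=R.inv().apply(np.array([x,y,z])-s["position"])*1e3; w=(R.inv()*G).as_rotvec(degrees=True)
    print("clock",round(s["clock"],2),"pos",s["position"].round(4),"width",round(s["width"],4),"F",s["contact_force"].round(1),"q",s["qpos"].round(2))
    print("row",t.round(1),w.round(1), "n>=",round(max(np.linalg.norm(t)/62.5,np.linalg.norm(w)/10.7),1))
if __name__=="__main__": delta(*map(float,sys.argv[1:5]))
E
python3 go.py .424 -.215 .15 -13.9
```

```text
clock 0.3 pos [0.156  0.5533 0.25  ] width 0.0854 F [-0.5  0.   0.8] q [ 1.17  0.28  1.51  0.    1.36 -0.12]
row [-466.5 -666.7  100.4] [-0.   0.  88.2] n>= 13.1
```

```bash
python3 -m jog '[-466,-667,60,0,0,88, -466,-667,60,0,0,88, -466,-667,60,0,0,88, -466,-667,60,0,0,88, -466,-667,60,0,0,88, -466,-667,60,0,0,88, -466,-667,60,0,0,88, -466,-667,60,0,0,88, -466,-667,60,0,0,88, -466,-667,60,0,0,88]' 0 40; python3 go.py .424 -.215 .15 -13.9
```

```text
clock: 1.55
position: [0.3614, -0.0373, 0.2046]
ee_rot: [0.001, 0.787, 0.617, 0.001]
contact_force: [1.0, 0.4, 0.1]
width: 0.0857
clock 1.55 pos [ 0.3614 -0.0373  0.2046] width 0.0857 F [1.  0.4 0.1] q [-0.3  -0.02  1.98  0.    1.18 -0.05]
row [-157.7  103.1   54.7] [ 0.1 -0.   0.1] n>= 3.1
```

```bash
python3 -m jog '[-158,103,55,0,0,0, -158,103,55,0,0,0, -158,103,55,0,0,0, -158,103,55,0,0,0, -158,103,55,0,0,0, -158,103,55,0,0,0]' 0.3 40; python3 go.py .424 -.215 .064 -13.9; python3 -c "
from h import *
t=cam('top','t1')['frame'][:,:,::-1].copy();s=cam('scene','s1')['frame'][:,:,::-1].copy()
crop(t,270,170,400,270,6,'t1c');crop(s,180,90,310,200,6,'s1c')"
```

```text
clock: 2.3
position: [0.4229, -0.2117, 0.1496]
ee_rot: [-0.0, 0.786, 0.618, 0.0]
contact_force: [0.7, 0.8, 0.5]
width: 0.0598
clock 2.3 pos [ 0.4229 -0.2117  0.1496] width 0.0598 F [0.7 0.8 0.5] q [-0.61  0.21  1.87  0.    1.06 -0.37]
row [-3.   1.9 85.6] [-0.  -0.   0.2] n>= 1.4
```

View pics/t1c.png

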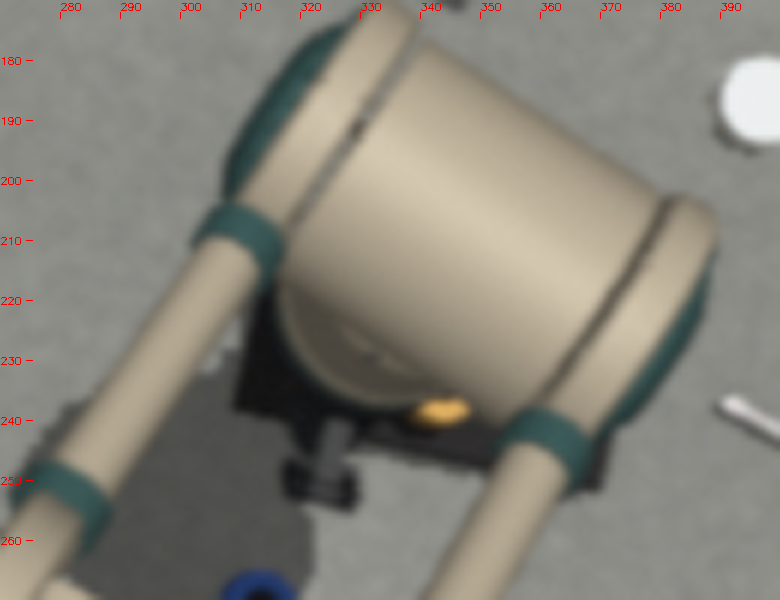

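View pics/s1c.png

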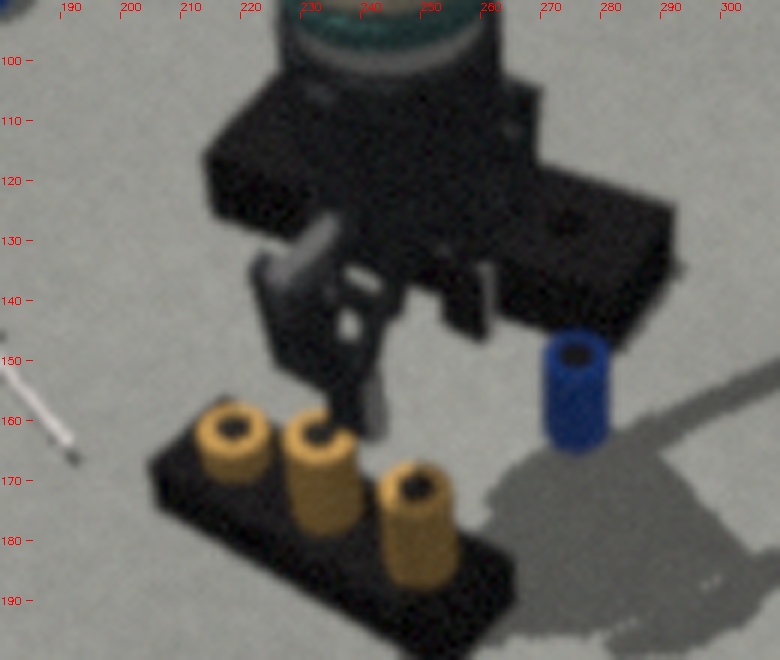

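```bash
python3 go.py .424 -.215 .064 -13.9; python3 -m jog '[-3,2,40,0,0,0, -3,2,60,0,0,0, -3,2,60,0,0,0]'; python3 go.py .424 -.215 .064 -13.9;
```

```text
clock 2.4 pos [ 0.4232 -0.2117  0.1499] width 0.0596 F [ 0.1 -0.3 -0.2] q [-0.61  0.21  1.87  0.    1.06 -0.37]
row [-3.   1.5 85.9] [ 0.  -0.   0.2] n>= 1.4
clock: 2.78
position: [0.4237, -0.2149, 0.0887]
ee_rot: [-0.001, 0.786, 0.618, -0.0]
contact_force: [0.4, 0.2, -0.1]
width: 0.0604
clock 2.77 pos [ 0.4237 -0.2149  0.0887] width 0.0604 F [ 0.4  0.2 -0.1] q [-0.62  0.28  1.95  0.    0.91 -0.38]
row [-0.   0.4 24.7] [-0.2 -0.1  0.2] n>= 0.4
```

```bash
python3 -m jog '[0,0,25,0,0,0, 0,0,25,0,0,0]';  python3 -m jog '[0,0,0,0,0,0, 0,0,0,0,0,0, 0,0,0,0,0,0, 0,0,0,0,0,0]' 0.9 40; python3 go.py .424 -.215 .064 -13.9; python3 -c "
from h import *
s=cam('scene','s2')['frame'][:,:,::-1].copy()
crop(s,180,90,310,200,6,'s2c')"
```

```text
clock: 3.02
position: [0.4242, -0.2157, 0.0644]
ee_rot: [-0.001, 0.786, 0.618, -0.0]
contact_force: [0.0, -0.4, 0.1]
width: 0.0598
clock: 3.52
position: [0.4245, -0.2166, 0.0656]
ee_rot: [0.0, 0.787, 0.618, -0.0]
contact_force: [-2.1, 0.0, 5.6]
width: 0.029
clock 3.52 pos [ 0.4245 -0.2166  0.0656] width 0.029 F [-2.1  0.   5.6] q [-0.62  0.32  1.98 -0.    0.85 -0.38]
row [ 1.4 -0.8  1.6] [0.  0.  0.2] n>= 0.0
```

View pics/s2c.png

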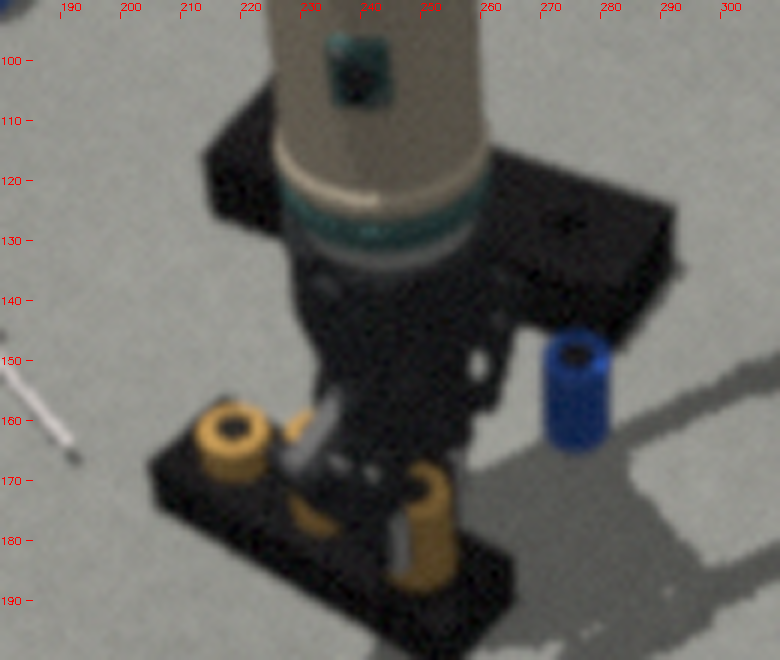

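```bash
python3 -m jog '[0,0,-30,0,0,0, 0,0,-60,0,0,0, 0,0,-110,0,0,0, 0,0,-150,0,0,0,0,0,-150,0,0,0]'; python3 go.py .5498 .2565 .22 80.8; python3 -c "
from h import *
s=cam('scene','s3')['frame'][:,:,::-1].copy()
crop(s,180,50,310,200,4,'s3c')"
```

```text
clock: 4.2
position: [0.4267, -0.2179, 0.2184]
ee_rot: [0.004, 0.787, 0.617, 0.001]
contact_force: [-0.4, 0.3, -2.0]
width: 0.0291
clock 4.2 pos [ 0.4267 -0.2179  0.2184] width 0.0291 F [-0.4  0.3 -2. ] q [-0.62  0.15  1.76  0.    1.23 -0.38]
row [490.    6.9  -3.2] [  0.2   0.5 -94.5] n>= 8.8
```

View pics/s3c.png

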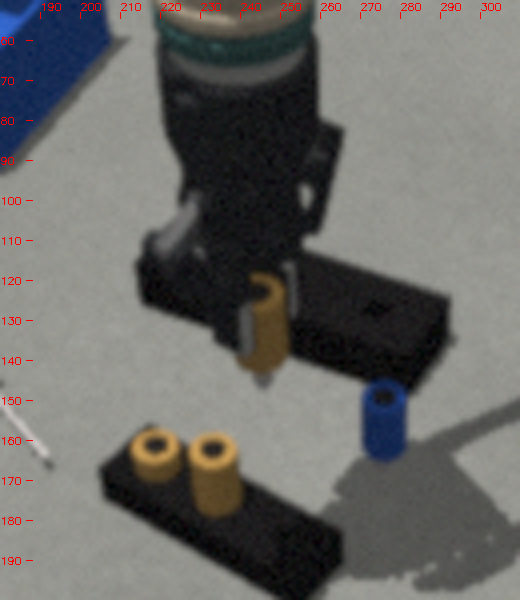

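```bash
python3 -m jog '[490,7,-3,0,0.3,-94.5, 490,7,-3,0,0.3,-94.5, 490,7,-3,0,0.3,-94.5, 490,7,-3,0,0.3,-94.5, 490,7,-3,0,0.3,-94.5, 490,7,-3,0,0.3,-94.5, 490,7,-3,0,0.3,-94.5, 490,7,-3,0,0.3,-94.5, 490,7,-3,0,0.3,-94.5, 490,7,-3,0,0.3,-94.5]';python3 -m jog '[0,0,0,0,0,0,0,0,0,0,0,0]'; python3 go.py .5498 .2565 .15 80.8
```

```text
clock: 5.5
position: [0.5469, 0.2581, 0.2153]
ee_rot: [-0.003, 0.081, 0.997, 0.001]
contact_force: [-0.8, -1.4, -1.5]
width: 0.0291
clock: 5.75
position: [0.5477, 0.2569, 0.2171]
ee_rot: [-0.002, 0.082, 0.997, 0.002]
contact_force: [0.4, -0.6, -0.6]
width: 0.029
clock 5.75 pos [0.5477 0.2569 0.2171] width 0.029 F [ 0.4 -0.6 -0.6] q [ 0.32  0.34  1.49  0.    1.31 -1.09]
row [-2.4 -0.3 67.1] [ 0.2 -0.2 -0.2] n>= 1.1
```

```bash
python3 -m jog '[-2,0,50,0,0,0, -2,0,71,0,0,0, -2,0,71,0,0,0]'; python3 go.py .5498 .2565 .144 80.8;python3 -c "
from h import *
s=cam('scene','s4')['frame'][:,:,::-1].copy();t=cam('top','t4')['frame'][:,:,::-1].copy()
crop(s,390,220,490,320,7,'s4c');crop(t,80,110,200,220,6,'t4c')"
```

```text
clock: 6.12
position: [0.5485, 0.2567, 0.1447]
ee_rot: [-0.003, 0.081, 0.997, 0.001]
contact_force: [-0.5, -1.7, -0.2]
width: 0.029
clock 6.12 pos [0.5485 0.2567 0.1447] width 0.029 F [-0.5 -1.7 -0.2] q [ 0.32  0.4   1.59  0.01  1.16 -1.09]
row [-1.3  0.   0.7] [ 0.1 -0.4 -0.1] n>= 0.0
```

View pics/s4c.png

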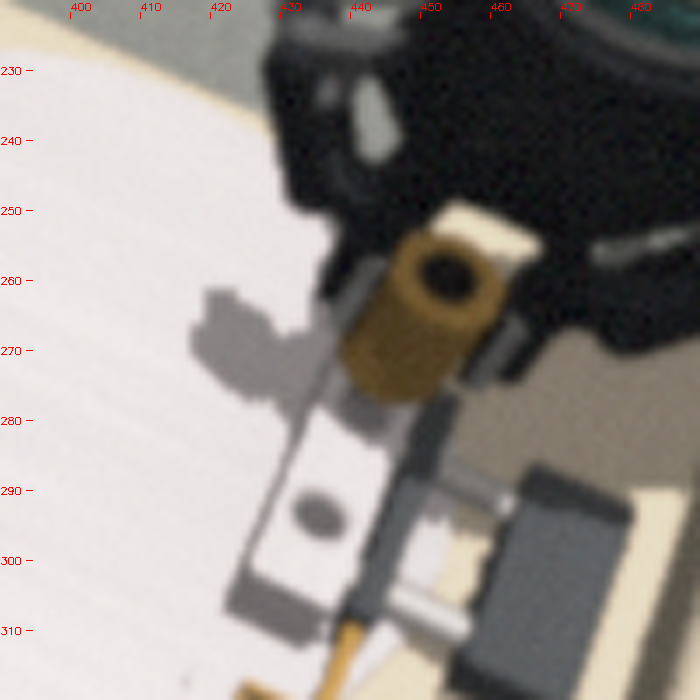

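View pics/t4c.png

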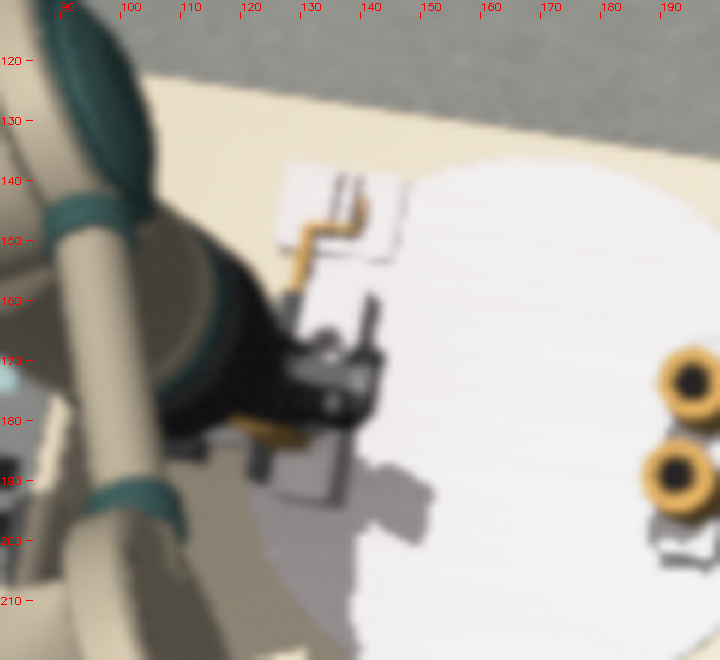

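```bash
python3 -c "
from h import *
S=get_image('scene')
b=np.array([.5483,.2567])
for z in (.0815,.087,.109,.154): print(z,PR(S,[b[0],b[1],z])+.5)
print(atz(S,(452.6,259.2),.154), atz(S,(441.3,278),.0815),atz(S,(435,293),.0815))
"
```

```text
0.0815 [[441.21282453 278.54030985]]
0.087 [[442.08801936 277.20826924]]
0.109 [[445.68408354 271.73508394]]
0.154 [[453.55018065 259.76293745]]
[0.54847232 0.25591105 0.154     ] [0.54777795 0.2577687  0.0815    ] [0.58509444 0.251156   0.0815    ]
```

```bash
python3 -m jog '[0,0,4,0,0,0, 0,0,8,0,0,0, 0,0,11,0,0,0, 0,0,11,0,0,0]'; python3 go.py .5485 .2565 .144 80.8
```

```text
clock: 6.78
position: [0.5492, 0.2579, 0.135]
ee_rot: [-0.002, 0.081, 0.997, 0.002]
contact_force: [-0.3, 1.1, -0.4]
width: 0.0288
clock 6.78 pos [0.5492 0.2579 0.135 ] width 0.0288 F [-0.3  1.1 -0.4] q [ 0.32  0.41  1.61  0.01  1.13 -1.09]
row [ 0.5 -1.4 -9. ] [ 0.2 -0.2 -0. ] n>= 0.1
```

```bash
python3 -m jog '[0,0,4,0,0,0, 0,0,8,0,0,0, 0,0,8,0,0,0]'; python3 go.py .5485 .2565 .118 80.8
```

```text
clock: 7.15
position: [0.5492, 0.2578, 0.1267]
ee_rot: [-0.002, 0.081, 0.997, 0.002]
contact_force: [-1.1, 1.8, -2.2]
width: 0.0287
clock 7.15 pos [0.5492 0.2578 0.1267] width 0.0287 F [-1.1  1.8 -2.2] q [ 0.32  0.41  1.62  0.01  1.11 -1.09]
row [ 0.5 -1.4  8.7] [ 0.2 -0.3 -0. ] n>= 0.1
```

```bash
python3 -m jog '[0,0,4,0,0,0, 0,0,8,0,0,0, 0,0,9,0,0,0, 0,0,10,0,0,0, 0,0,10,0,0,0]'; python3 go.py .5485 .2565 .118 80.8; python3 -c "
from h import *
s=cam('scene','s5')['frame'][:,:,::-1].copy()
crop(s,390,220,490,320,7,'s5c')"
```

```text
clock: 7.78
position: [0.5493, 0.2578, 0.1173]
ee_rot: [-0.002, 0.081, 0.997, 0.002]
contact_force: [-3.6, 1.1, 0.5]
width: 0.0291
clock 7.78 pos [0.5493 0.2578 0.1173] width 0.0291 F [-3.6  1.1  0.5] q [ 0.32  0.42  1.63  0.01  1.09 -1.09]
row [ 0.6 -1.5 -0.8] [ 0.2 -0.2 -0. ] n>= 0.0
```

View pics/s5c.png

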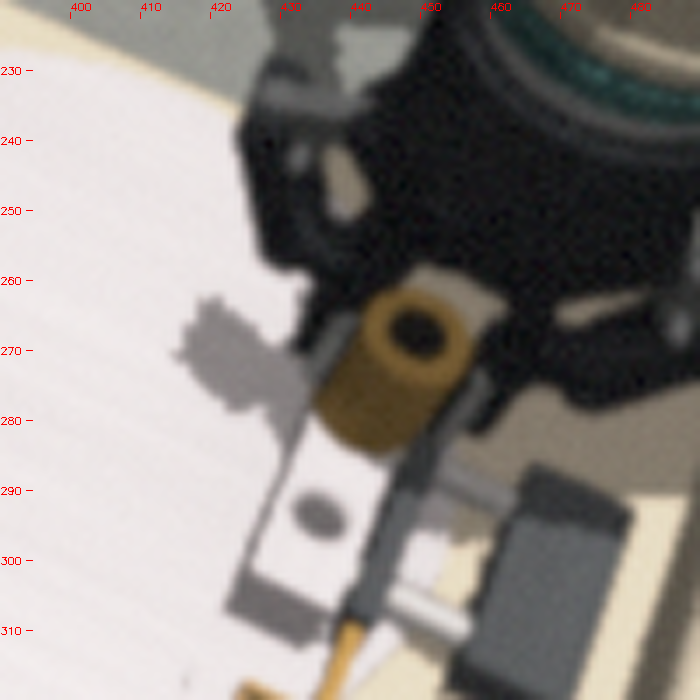

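```bash
python3 -m jog '[0,0,1,0,0,0, 0,0,2,0,0,0, 0,0,2,0,0,0]'; python3 -m jog '[0,0,0,0,0,0, 0,0,0,0,0,0, 0,0,0,0,0,0]' 0.5;python3 -m jog '[0,0,-30,0,0,0, 0,0,-60,0,0,0, 0,0,-100,0,0,0,0,0,-100,0,0,0]'; python3 go.py .4123 -.264 .15 -13.9; python3 -c "
from h import *
s=cam('scene','s6')['frame'][:,:,::-1].copy()
crop(s,390,220,490,320,7,'s6c')"
```

```text
clock: 8.2
position: [0.5494, 0.2579, 0.117]
ee_rot: [-0.001, 0.081, 0.997, 0.002]
contact_force: [-5.9, -0.7, 10.2]
width: 0.0288
clock: 8.57
position: [0.5503, 0.2578, 0.1152]
ee_rot: [-0.001, 0.081, 0.997, 0.002]
contact_force: [1.1, -0.1, 1.5]
width: 0.0426
clock: 9.07
position: [0.5523, 0.2581, 0.2189]
ee_rot: [0.002, 0.081, 0.997, 0.003]
contact_force: [0.2, -0.0, -0.5]
width: 0.0429
clock 9.07 pos [0.5523 0.2581 0.2189] width 0.0429 F [ 0.2 -0.  -0.5] q [ 0.32  0.34  1.49  0.    1.31 -1.09]
row [  54.6 -538.3   64.8] [ 0.5 -0.2 94.7] n>= 8.8
```

View pics/s6c.png

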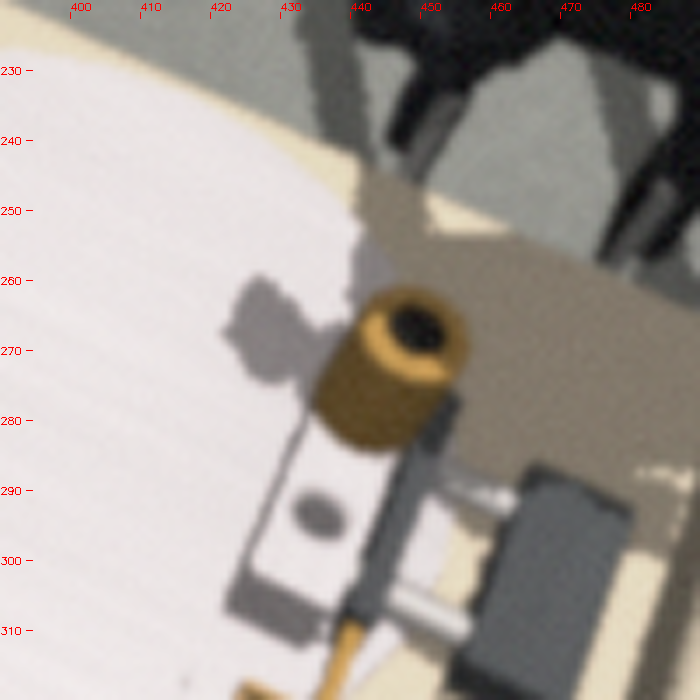

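```bash
python3 -m jog '[55,-538,10,0,0,94.7, 55,-538,10,0,0,94.7, 55,-538,10,0,0,94.7, 55,-538,10,0,0,94.7, 55,-538,10,0,0,94.7, 55,-538,10,0,0,94.7, 55,-538,10,0,0,94.7, 55,-538,10,0,0,94.7, 55,-538,10,0,0,94.7, 55,-538,65,0,0,94.7]' 0.3; python3 -m jog '[0,0,0,0,0,0,0,0,0,0,0,0]'; python3 go.py .4123 -.264 .064 -13.9
```

```text
clock: 10.38
position: [0.4107, -0.2698, 0.1499]
ee_rot: [0.002, 0.789, 0.614, 0.001]
contact_force: [0.7, 0.9, -1.2]
width: 0.0604
clock: 10.62
position: [0.4093, -0.2643, 0.1488]
ee_rot: [-0.003, 0.788, 0.616, 0.0]
contact_force: [-0.5, 0.0, -0.3]
width: 0.0596
clock 10.62 pos [ 0.4093 -0.2643  0.1488] width 0.0596 F [-0.5  0.  -0.3] q [-0.72  0.23  1.84  0.    1.07 -0.48]
row [ 0.7  3.2 84.8] [-0.2 -0.2 -0. ] n>= 1.4
```

```bash
python3 -m jog '[0.7,3.2,40,0,0,0, 0.7,3.2,70,0,0,0, 0.7,3.2,84.5,0,0,0, 0.7,3.2,84.5,0,0,0]'; python3 go.py .4123 -.264 .064 -13.9
```

```text
clock: 11.12
position: [0.4126, -0.2641, 0.0645]
ee_rot: [-0.002, 0.787, 0.616, 0.0]
contact_force: [-0.5, -0.8, 1.1]
width: 0.0597
clock 11.12 pos [ 0.4126 -0.2641  0.0645] width 0.0597 F [-0.5 -0.8  1.1] q [-0.71  0.34  1.95  0.    0.86 -0.47]
row [ 0.1 -0.3  0.5] [-0.2 -0.2  0. ] n>= 0.0
```

```bash
python3 -m jog '[0,0,0,0,0,0, 0,0,0,0,0,0, 0,0,0,0,0,0, 0,0,0,0,0,0]' 0.9 40; python3 go.py .4123 -.264 .064 -13.9;python3 -m jog '[0,0,-30,0,0,0, 0,0,-60,0,0,0, 0,0,-110,0,0,0, 0,0,-155,0,0,0,0,0,-155,0,0,0,0,0,-155,0,0,0]'; python3 go.py .5867 .2510 .22 80.8; python3 -c "
from h import *
s=cam('scene','s7')['frame'][:,:,::-1].copy()
crop(s,180,50,310,200,4,'s7c')"
```

```text
clock: 11.62
position: [0.4123, -0.2647, 0.0655]
ee_rot: [-0.001, 0.788, 0.616, 0.0]
contact_force: [-1.8, -0.6, 6.1]
width: 0.029
clock 11.62 pos [ 0.4123 -0.2647  0.0655] width 0.029 F [-1.8 -0.6  6.1] q [-0.71  0.33  1.95  0.    0.86 -0.47]
row [ 0.7 -0.2  1.5] [-0.1 -0.1 -0. ] n>= 0.0
clock: 12.38
position: [0.412, -0.2644, 0.2188]
ee_rot: [-0.003, 0.788, 0.616, 0.0]
contact_force: [-0.8, -0.1, -0.8]
width: 0.029
clock 12.38 pos [ 0.412  -0.2644  0.2188] width 0.029 F [-0.8 -0.1 -0.8] q [-0.71  0.17  1.73  0.    1.25 -0.47]
row [5.423e+02 4.530e+01 5.000e-01] [  0.   -0.3 -94.7] n>= 8.9
```

View pics/s7c.png

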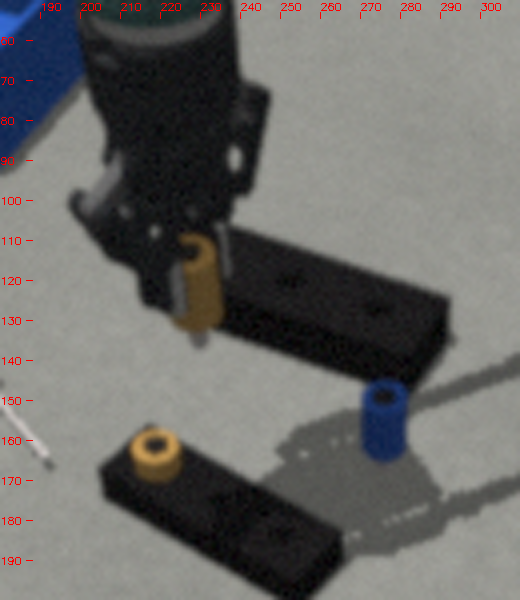

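```bash
python3 -m jog '[542,46,0,0,-0.2,-94.7, 542,46,0,0,-0.2,-94.7, 542,46,0,0,-0.2,-94.7, 542,46,0,0,-0.2,-94.7, 542,46,0,0,-0.2,-94.7, 542,46,0,0,-0.2,-94.7, 542,46,0,0,-0.2,-94.7, 542,46,0,0,-0.2,-94.7, 542,46,0,0,-0.2,-94.7, 542,46,0,0,-0.2,-94.7]';python3 -m jog '[0,0,0,0,0,0,0,0,0,0,0,0]'; python3 go.py .5867 .2517 .144 80.8
```

```text
clock: 13.68
position: [0.5874, 0.253, 0.2178]
ee_rot: [-0.002, 0.079, 0.997, 0.0]
contact_force: [-0.4, -1.5, -0.9]
width: 0.0287
clock: 13.92
position: [0.5871, 0.2487, 0.2201]
ee_rot: [-0.001, 0.082, 0.997, 0.0]
contact_force: [0.0, -0.4, -0.3]
width: 0.0287
clock 13.93 pos [0.5871 0.2487 0.2201] width 0.0287 F [ 0.  -0.4 -0.3] q [ 0.29  0.39  1.41  0.    1.34 -1.12]
row [ 0.7  2.9 76.1] [ 0.  -0.1 -0.2] n>= 1.2
```

```bash
python3 -m jog '[0.5,2.6,50,0,0,0, 0.5,2.6,76,0,0,0, 0.5,2.6,76,0,0,0, 0.5,2.6,76,0,0,0]'; python3 go.py .5867 .2517 .144 80.8;python3 -c "
from h import *
S=cam('scene','s8');s=S['frame'][:,:,::-1].copy()
crop(s,390,220,490,320,7,'s8c');print(PR(S,[[.5862,.2502,.154],[.5862,.2502,.0815]])+.5)"
```

```text
clock: 14.42
position: [0.5885, 0.2524, 0.1462]
ee_rot: [0.001, 0.081, 0.997, 0.001]
contact_force: [-0.1, -0.0, 0.0]
width: 0.0283
clock 14.43 pos [0.5885 0.2524 0.1462] width 0.0283 F [-0.1 -0.   0. ] q [ 0.3   0.44  1.52  0.    1.18 -1.11]
row [ 1.7 -0.9  2.2] [ 0.1  0.1 -0.1] n>= 0.0
[[447.09914278 275.70802835]
 [434.90970247 293.82139268]]
```

View pics/s8c.png

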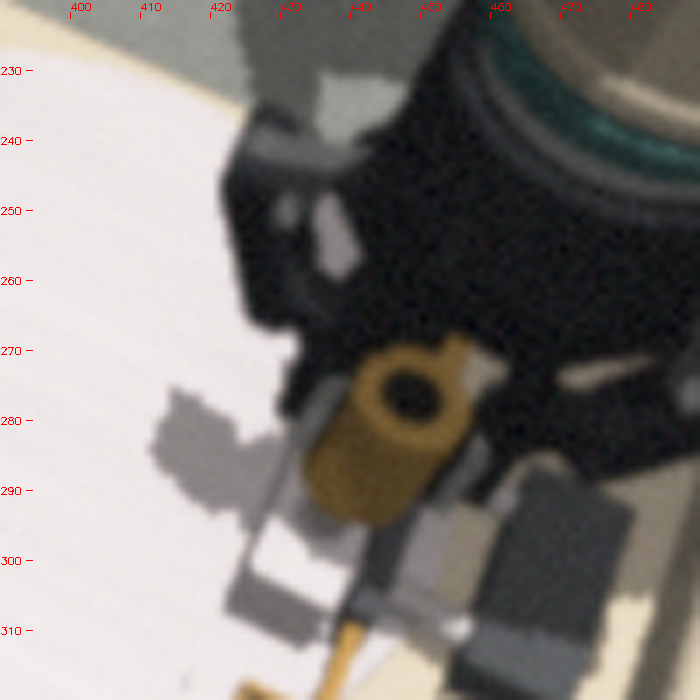

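```bash
python3 -m jog '[1.8,-1.3,0,0,0,0,1.8,-1.3,0,0,0,0,1.8,-1.3,2,0,0,0,1.8,-1.3,2,0,0,0]'; python3 go.py .5867 .2515 .144 80.8;python3 -c "
from h import *
S=cam('scene','s9');s=S['frame'][:,:,::-1].copy()
crop(s,420,250,480,320,9,'s9c');print(PR(S,[[.5862,.2502,.154],[.5862,.2502,.0815]])+.5)"
```

```text
clock: 14.98
position: [0.5854, 0.2519, 0.1425]
ee_rot: [-0.001, 0.081, 0.997, 0.001]
contact_force: [0.4, -0.4, -1.0]
width: 0.0287
clock 14.97 pos [0.5854 0.2519 0.1425] width 0.0287 F [ 0.4 -0.4 -1. ] q [ 0.3   0.44  1.53  0.    1.18 -1.11]
row [-1.3 -0.2 -1.5] [ 0.1 -0.1 -0. ] n>= 0.0
[[447.09914278 275.70802835]
 [434.90970247 293.82139268]]
```

View pics/s9c.png

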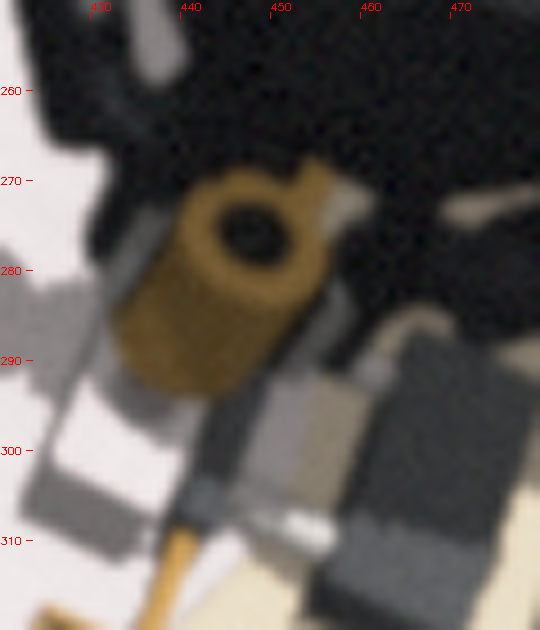

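```bash
python3 -c "
from h import *
S=get_image('scene')
print(atz(S,(447.7,275.8),.152)); 
for i in range(4): print(get_state()['position'])
print(atz(S,(453.4,258.9),.154));s=cv2.imread('pics/s6.png');crop(s,430,245,470,300,12,'s6d')
"; python3 -m jog '[0,0,0,0,0,0]'
```

```text
[0.58533657 0.25265949 0.152     ]
[0.58557581 0.25190652 0.14259531]
[0.58557581 0.25190652 0.14259531]
[0.58557581 0.25190652 0.14259531]
[0.58557581 0.25190652 0.14259531]
[0.54727389 0.25720023 0.154     ]
clock: 15.2
position: [0.5856, 0.2519, 0.1426]
ee_rot: [-0.001, 0.081, 0.997, 0.001]
contact_force: [-1.0, 0.3, -0.8]
width: 0.0289
```

View pics/s6d.png

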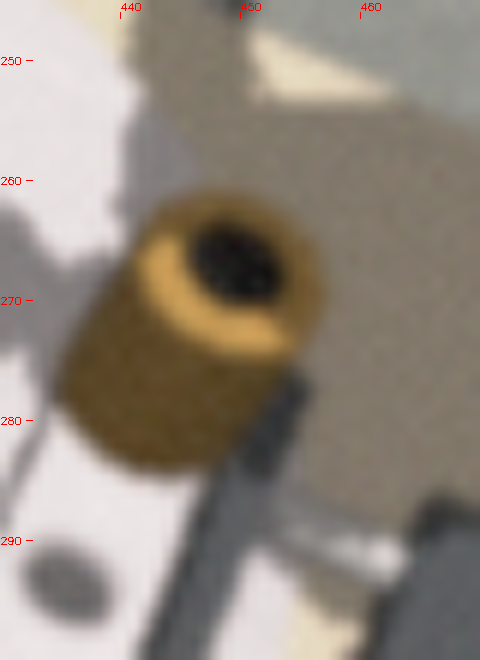

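```bash
python3 -c "
from h import *
S=get_image('scene')
a=atz(S,(449.2,266.7),.1265);print(a, a+.038*np.array([.987,-.160,0]))
"
```

```text
[0.54754838 0.25853359 0.1265    ] [0.58505438 0.25245359 0.1265    ]
```

```bash
python3 -m jog '[0,0,4,0,0,0, 0,0,8,0,0,0, 0,0,10,0,0,0, 0,0,10,0,0,0]'; python3 go.py .5853 .252 .117 80.8
```

```text
clock: 15.75
position: [0.5854, 0.2518, 0.1324]
ee_rot: [-0.001, 0.081, 0.997, 0.001]
contact_force: [-1.2, -0.3, -0.5]
width: 0.029
clock 15.75 pos [0.5854 0.2518 0.1324] width 0.029 F [-1.2 -0.3 -0.5] q [ 0.3   0.45  1.54  0.    1.15 -1.11]
row [ 0.1  0.1 15.4] [ 0.1 -0.1 -0. ] n>= 0.2
```

```bash
python3 -m jog '[0,0,4,0,0,0, 0,0,8,0,0,0, 0,0,12,0,0,0, 0,0,14,0,0,0, 0,0,15.5,0,0,0, 0,0,16.5,0,0,0, 0,0,16.5,0,0,0]'; python3 go.py .5853 .252 .117 80.8
```

```text
clock: 16.62
position: [0.5857, 0.2519, 0.1169]
ee_rot: [-0.0, 0.081, 0.997, 0.001]
contact_force: [-1.1, -0.8, 3.6]
width: 0.0289
clock 16.62 pos [0.5857 0.2519 0.1169] width 0.0289 F [-1.1 -0.8  3.6] q [ 0.3   0.46  1.56  0.    1.12 -1.11]
row [ 0.4 -0.  -0.1] [ 0.1 -0.  -0. ] n>= 0.0
```

```bash
python3 -m jog '[0,0,1,0,0,0, 0,0,1.5,0,0,0, 0,0,1.5,0,0,0]'; python3 -m jog '[0,0,0,0,0,0, 0,0,0,0,0,0, 0,0,0,0,0,0]' 0.5;python3 -m jog '[0,0,-30,0,0,0, 0,0,-60,0,0,0, 0,0,-100,0,0,0,0,0,-115,0,0,0,0,0,-115,0,0,0]'; python3 go.py .625 -.286 .18 -30.1; python3 -c "
from h import *
s=cam('scene','s10')['frame'][:,:,::-1].copy()
crop(s,390,220,490,320,7,'s10c')"
```

```text
clock: 17.0
position: [0.5858, 0.252, 0.1167]
ee_rot: [0.0, 0.081, 0.997, 0.001]
contact_force: [-3.2, -0.9, 11.0]
width: 0.0287
clock: 17.38
position: [0.5855, 0.2519, 0.1142]
ee_rot: [-0.001, 0.081, 0.997, 0.001]
contact_force: [0.6, 0.9, -0.3]
width: 0.0431
clock: 18.0
position: [0.586, 0.2518, 0.2302]
ee_rot: [0.0, 0.081, 0.997, 0.001]
contact_force: [0.2, 0.4, -0.1]
width: 0.0428
clock 18.0 pos [0.586  0.2518 0.2302] width 0.0428 F [ 0.2  0.4 -0.1] q [ 0.3   0.38  1.4   0.    1.36 -1.11]
row [-124.9 -524.7   49.2] [ 1.000e-01 -1.000e-01  1.109e+02] n>= 10.4
```

View pics/s10c.png

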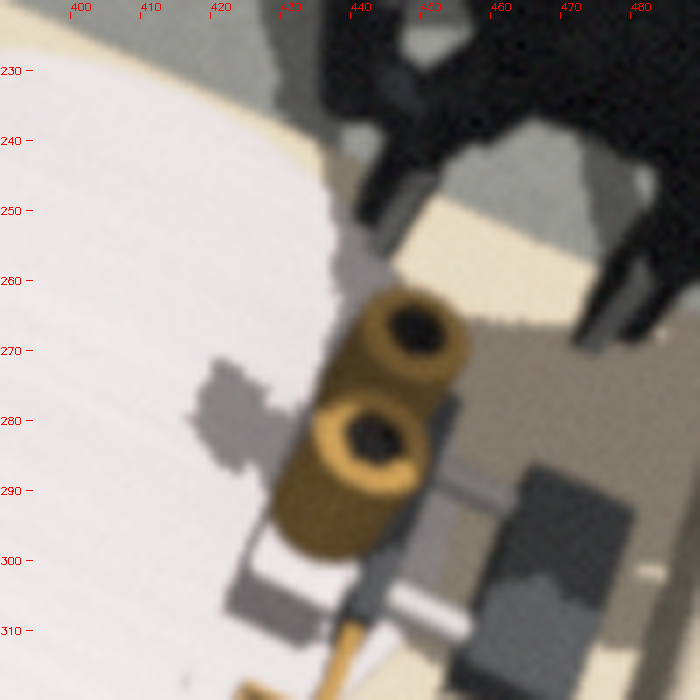

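```bash
python3 -m jog '[-125,-525,20,0,0,111, -125,-525,20,0,0,111, -125,-525,20,0,0,111, -125,-525,20,0,0,111, -125,-525,20,0,0,111, -125,-525,20,0,0,111, -125,-525,20,0,0,111, -125,-525,20,0,0,111, -125,-525,20,0,0,111, -125,-525,40,0,0,111]' 0; python3 -m jog '[0,0,0,0,0,0,0,0,0,0,0,0]'; python3 go.py .625 -.2865 .13 -30.1
```

```text
clock: 19.3
position: [0.6245, -0.2905, 0.1869]
ee_rot: [-0.001, 0.854, 0.521, -0.0]
contact_force: [0.1, 1.4, 0.1]
width: 0.0854
clock: 19.55
position: [0.6244, -0.2858, 0.1881]
ee_rot: [-0.002, 0.85, 0.526, -0.0]
contact_force: [0.4, -0.5, 0.1]
width: 0.0848
clock 19.55 pos [ 0.6244 -0.2858  0.1881] width 0.0848 F [ 0.4 -0.5  0.1] q [-0.53  0.48  1.34  0.    1.33 -0.07]
row [-0.5  1.1 58.1] [-0.2 -0.1  3.6] n>= 0.9
```

```bash
python3 -m jog '[-0.5,1,50,0,0,3.6,-0.5,1,50,0,0,3.6,-0.5,1,50,0,0,3.6]'; python3 go.py .625 -.2865 .054 -30.1;python3 -c "
from h import *
s=cam('scene','s11')['frame'][:,:,::-1].copy()
crop(s,110,150,250,280,5,'s11c')"
```

```text
clock: 19.92
position: [0.6261, -0.2871, 0.1405]
ee_rot: [0.0, 0.867, 0.499, 0.0]
contact_force: [0.7, 0.1, 0.4]
width: 0.085
clock 19.93 pos [ 0.6261 -0.2871  0.1405] width 0.085 F [0.7 0.1 0.4] q [-0.53  0.51  1.4   0.    1.23 -0.01]
row [-0.1 -1.3 86.5] [ 0. -0. -0.] n>= 1.4
```

View pics/s11c.png

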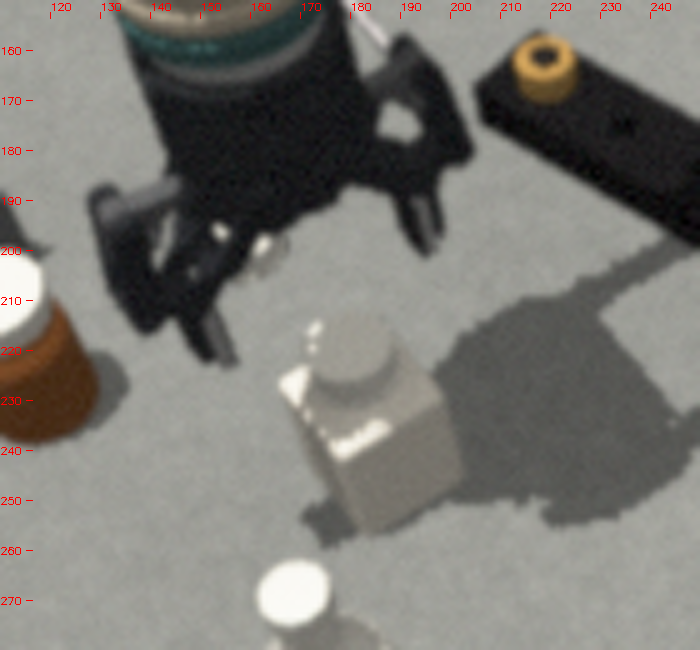

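```bash
python3 -c "
from h import *
T=get_image('top');print(atz(T,(396.7,186.2),.018),atz(T,(416,137.5),.085),atz(T,(322.5,88),.16))"; python3 -m jog '[0,-1,40,0,0,0,0,-1,70,0,0,0,0,-1,86,0,0,0,0,-1,86,0,0,0]'; python3 go.py .625 -.2865 .054 -30.1
```

```text
[ 0.53767071 -0.41501279  0.018     ] [ 0.64941513 -0.45263557  0.085     ] [ 0.75326649 -0.21415881  0.16      ]
clock: 20.52
position: [0.6244, -0.2867, 0.0529]
ee_rot: [-0.001, 0.867, 0.498, -0.0]
contact_force: [0.1, 0.1, 0.5]
width: 0.0856
clock 20.52 pos [ 0.6244 -0.2867  0.0529] width 0.0856 F [0.1 0.1 0.5] q [-0.53  0.59  1.5   0.    1.05 -0.  ]
row [ 0.4  0.4 -1.1] [-0.1 -0.  -0.2] n>= 0.0
```

```bash
python3 -m jog '[0,0,0,0,0,0,0,0,0,0,0,0,0,0,0,0,0,0,0,0,0,0,0,0]' 0.7 50; python3 go.py .625 -.2865 .054 -30.1;python3 -m jog '[0,0,-30,0,0,0,0,0,-60,0,0,0,0,0,-100,0,0,0,0,0,-140,0,0,0,0,0,-140,0,0,0]'; python3 go.py .555 .19 .19 -9.2;python3 -c "
from h import *
s=cam('scene','s12')['frame'][:,:,::-1].copy()
crop(s,110,130,250,260,5,'s12c')"
```

```text
clock: 21.02
position: [0.6254, -0.2872, 0.0548]
ee_rot: [0.001, 0.867, 0.498, 0.001]
contact_force: [0.4, -0.4, 6.2]
width: 0.0532
clock 21.02 pos [ 0.6254 -0.2872  0.0548] width 0.0532 F [ 0.4 -0.4  6.2] q [-0.53  0.59  1.5   0.    1.05 -0.  ]
row [ 0.4 -0.7  0.8] [ 0.1 -0.  -0.2] n>= 0.0
clock: 21.65
position: [0.6263, -0.2879, 0.197]
ee_rot: [0.003, 0.867, 0.498, 0.002]
contact_force: [0.7, -0.1, -1.8]
width: 0.053
clock 21.65 pos [ 0.6263 -0.2879  0.197 ] width 0.053 F [ 0.7 -0.1 -1.8] q [-0.53  0.47  1.33  0.    1.33 -0.  ]
row [ 376.8 -302.5    5.3] [  0.4   0.  -21.1] n>= 7.7
```

View pics/s12c.png

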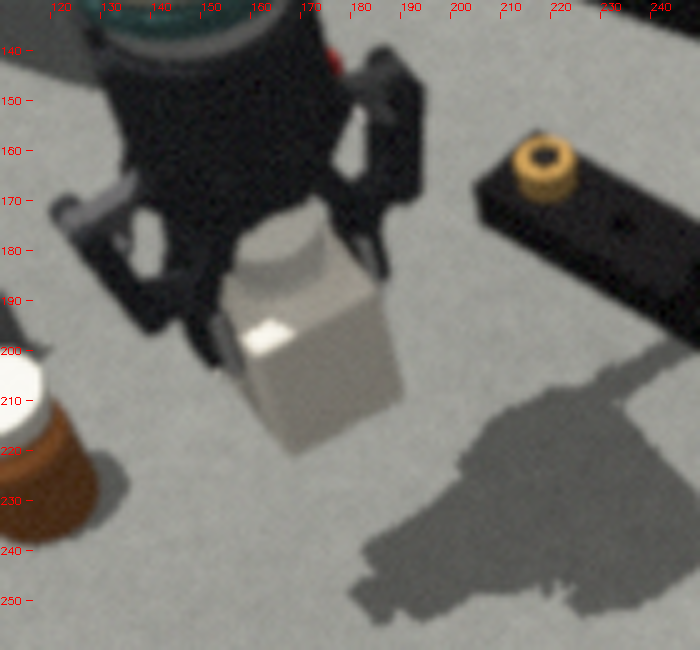

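```bash
python3 go.py .5566 .1905 .21 -9.2; python3 -m jog '[377,-303,-15,0.2,0,-21,377,-303,-15,0.2,0,-21,377,-303,-15,0.2,0,-21,377,-303,-15,0.2,0,-21,377,-303,-15,0.2,0,-21,377,-303,-15,0.2,0,-21,377,-303,-15,0.2,0,-21,377,-303,-15,0.2,0,-21,377,-303,-15,0.2,0,-21]'; python3 -m jog '[0,0,0,0,0,0,0,0,0,0,0,0]'; python3 go.py .5566 .1905 .13 -9.2
```

```text
clock 21.7 pos [ 0.625  -0.2871  0.1943] width 0.0537 F [-0.1  0.7 -1.8] q [-0.53  0.48  1.33  0.    1.33 -0.  ]
row [ 378.  -299.8  -15.9] [  0.1  -0.  -21.1] n>= 7.7
clock: 22.82
position: [0.5508, 0.1946, 0.2065]
ee_rot: [-0.004, 0.76, 0.649, -0.002]
contact_force: [0.7, 0.1, -1.1]
width: 0.0536
clock: 23.08
position: [0.5528, 0.1901, 0.2078]
ee_rot: [-0.002, 0.762, 0.647, -0.002]
contact_force: [-0.2, -0.0, -0.6]
width: 0.0531
clock 23.07 pos [0.5528 0.1901 0.2078] width 0.0531 F [-0.2 -0.  -0.6] q [0.21 0.32 1.55 0.   1.28 0.37]
row [ 0.9  4.2 77.7] [-0.3 -0.  -0.2] n>= 1.2
```

```bash
python3 -m jog '[0.5,3.5,40,0,0,0,0.5,3.5,75,0,0,0,0.5,3.5,91,0,0,0,0.5,3.5,91,0,0,0]'; python3 go.py .5566 .1905 .1078 -9.2;python3 -c "
from h import *
s=cam('scene','s13')['frame'][:,:,::-1].copy();t=cam('top','t13')['frame'][:,:,::-1].copy()
crop(s,330,200,480,340,5,'s13c');crop(t,80,110,220,220,5,'t13c')"
```

```text
clock: 23.58
position: [0.5557, 0.1907, 0.1167]
ee_rot: [-0.003, 0.762, 0.647, -0.002]
contact_force: [0.3, 0.1, -0.9]
width: 0.0532
clock 23.57 pos [0.5557 0.1907 0.1167] width 0.0532 F [ 0.3  0.1 -0.9] q [0.21 0.4  1.67 0.   1.08 0.37]
row [-0.1  1.   8.9] [-0.4 -0.1 -0.1] n>= 0.1
```

View pics/s13c.png

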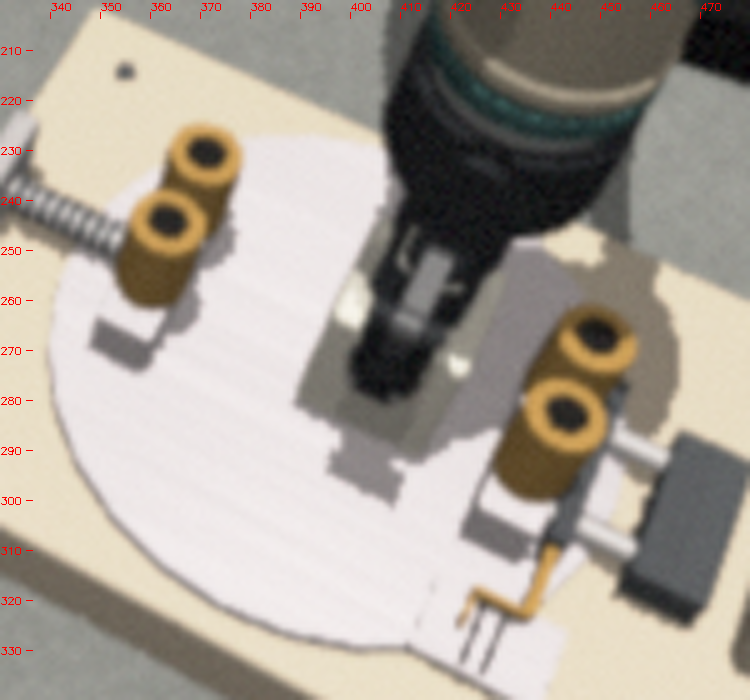

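View pics/t13c.png

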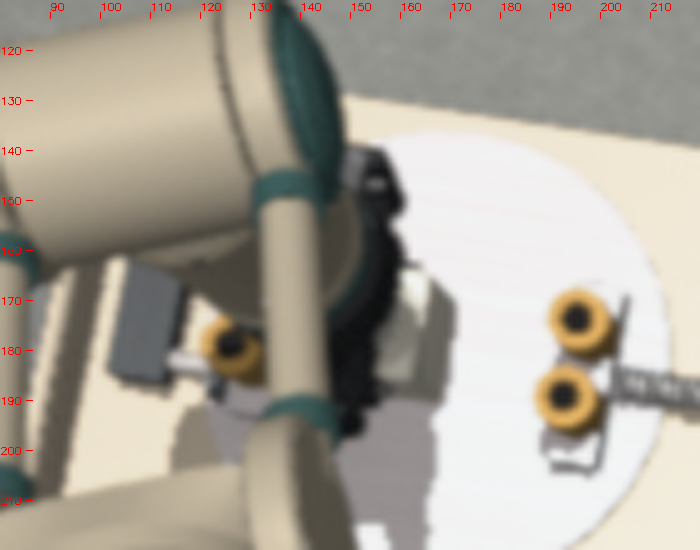

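```bash
python3 -m jog '[0,0.5,4,-0.3,0,0,0,1,7,-0.3,0,0,0,1,8.5,-0.3,0,0,0,1,8.5,-0.3,0,0]'; python3 go.py .5566 .1905 .1078 -9.2
```

```text
clock: 24.18
position: [0.5569, 0.1915, 0.1091]
ee_rot: [-0.0, 0.762, 0.648, 0.001]
contact_force: [-0.5, -0.1, -0.7]
width: 0.0529
clock 24.18 pos [0.5569 0.1915 0.1091] width 0.0529 F [-0.5 -0.1 -0.7] q [0.21 0.41 1.68 0.   1.05 0.37]
row [-1.1 -0.2  1.3] [ 0.  -0.1 -0.1] n>= 0.0
```

```bash
python3 -m jog '[0,0,1,0,0,0,0,0,1,0,0,0]';python3 -m jog '[0,0,1,0,0,0,0,0,1,0,0,0]'; python3 go.py .5566 .1905 .1078 -9.2
```

```text
clock: 24.42
position: [0.557, 0.1915, 0.1081]
ee_rot: [-0.0, 0.762, 0.648, 0.001]
contact_force: [-0.2, -0.1, -0.9]
width: 0.0536
clock: 24.68
position: [0.5571, 0.1916, 0.1078]
ee_rot: [-0.0, 0.762, 0.648, 0.001]
contact_force: [-1.5, -0.1, 4.2]
width: 0.0534
clock 24.68 pos [0.5571 0.1916 0.1078] width 0.0534 F [-1.5 -0.1  4.2] q [0.21 0.41 1.68 0.   1.05 0.37]
row [-1.1 -0.3 -0. ] [ 0.1 -0.1 -0.1] n>= 0.0
```

```bash
python3 -m jog '[4,0,0,0,0,0,8,0,0,0,0,0,12,0,0,0,0,0,16,0,0,0,0,0,18,0,0,0,0,0,18,0,0,0,0,0]'; python3 -m jog '[2,0,0,0,0,0,4,0,0,0,0,0,4,0,0,0,0,0]';python3 go.py .5566 .1905 .1078 -9.2
```

```text
clock: 25.42
position: [0.5606, 0.2092, 0.1078]
ee_rot: [0.0, 0.762, 0.648, 0.001]
contact_force: [0.6, -2.0, 5.5]
width: 0.053
clock: 25.8
position: [0.5611, 0.2124, 0.1078]
ee_rot: [0.001, 0.762, 0.648, 0.001]
contact_force: [-0.4, -4.4, 5.6]
width: 0.0533
clock 25.8 pos [0.5611 0.2124 0.1078] width 0.0533 F [-0.4 -4.4  5.6] q [ 0.25  0.42  1.66 -0.    1.06  0.41]
row [-22.4  -0.9   0. ] [ 0.1 -0.  -0. ] n>= 0.4
```

```bash
python3 -m jog '[2,0,0,0,0,0,4,0,0,0,0,0,6,0,0,0,0,0,6,0,0,0,0,0]';python3 -c "
from h import *
s=cam('scene','s14')['frame'][:,:,::-1].copy();t=cam('top','t14')['frame'][:,:,::-1].copy()
crop(s,400,240,480,340,7,'s14c');crop(t,105,125,165,175,12,'t14c')"
```

```text
clock: 26.3
position: [0.5616, 0.2172, 0.1078]
ee_rot: [0.001, 0.762, 0.648, -0.0]
contact_force: [-1.1, -7.4, 6.9]
width: 0.0537
```

View pics/s14c.png

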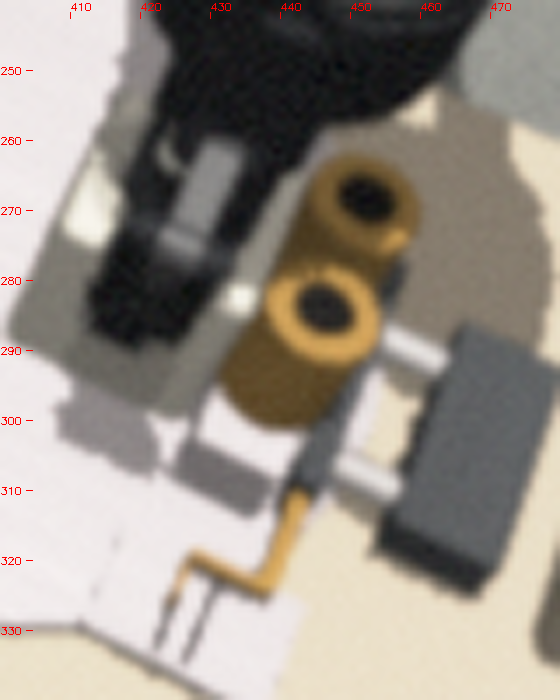

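View pics/t14c.png

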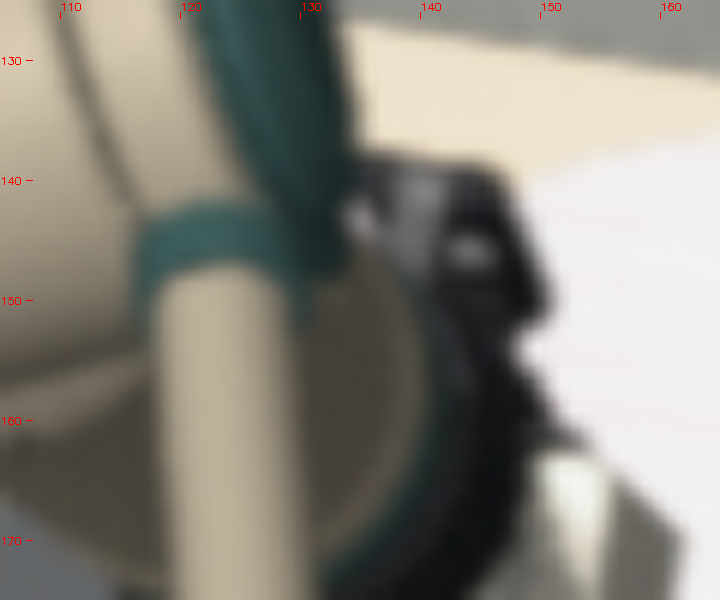

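```bash
cat > jt.py <<'E'
from h import *
import sys
# sub-pixel jaw travel: register patch of the posts/jaw top between rest image and a new one, convert along tester y
S=get_image('scene')
a=cv2.imread('pics/s10.png');b=cv2.imread(f'pics/{sys.argv[1]}.png')
y=np.array([.16,.987,0])
for nm,(x0,y0,x1,y1),P in (("posts",(436,262,456,294),[.57,.2535,.12]),("pointer",(418,306,447,328),[.61,.245,.075])):
    best=None
    J=PR(S,[np.array(P),np.array(P)+y*.01]);J=(J[1]-J[0])/10
    res=[]
    for d in np.arange(0,20,.25):
        M=np.float32([[1,0,J[0]*d],[0,1,J[1]*d]])
        w=cv2.warpAffine(cv2.cvtColor(a,6).astype(np.float32),M,(560,420),flags=cv2.INTER_CUBIC)
        X0,Y0=int(x0+J[0]*d),int(y0+J[1]*d);X1,Y1=X0+x1-x0,Y0+y1-y0
        g=cv2.cvtColor(b,6).astype(np.float32)
        res.append((np.corrcoef(w[Y0:Y1,X0:X1].ravel(),g[Y0:Y1,X0:X1].ravel())[0,1],d))
    print(nm,J,max(res))
E
python3 jt.py s14; python3 jt.py s13; python3 jt.py s10; python3 -c "
from h import *
s=cv2.imread('pics/s10.png');crop(s,410,300,455,345,14,'s10p');s=cv2.imread('pics/s14.png');crop(s,410,300,455,345,14,'s14p')"
```

```text
posts [0.52477447 0.24717415] (np.float64(0.6122790341205873), np.float64(5.75))
pointer [0.50940081 0.25315813] (np.float64(0.9288312833303489), np.float64(5.0))
posts [0.52477447 0.24717415] (np.float64(0.6721352119051229), np.float64(0.0))
pointer [0.50940081 0.25315813] (np.float64(0.9993187313703291), np.float64(0.0))
posts [0.52477447 0.24717415] (np.float64(0.9999999999999998), np.float64(0.0))
pointer [0.50940081 0.25315813] (np.float64(0.9999999999999999), np.float64(0.0))
```

View pics/s10p.png

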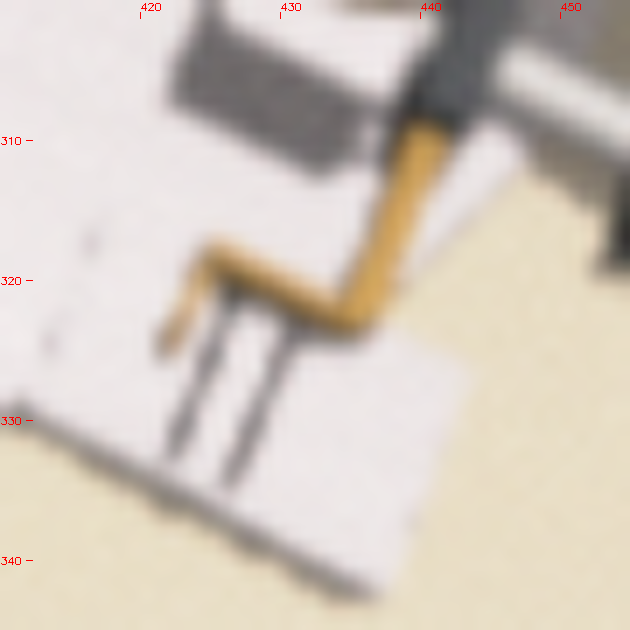

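View pics/s14p.png

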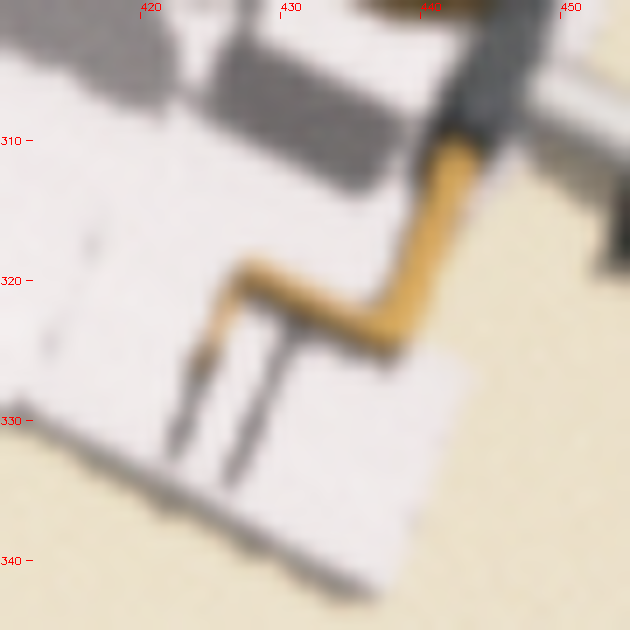

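```bash
python3 -m jog '[2,0,0,0,0,0,4,0,0,0,0,0,4.5,0,0,0,0,0,4.5,0,0,0,0,0,4.5,0,0,0,0,0]';python3 -c "
from h import *
s=cam('scene','s15')['frame'][:,:,::-1].copy()
crop(s,410,300,455,345,14,'s15p');crop(s,390,220,490,340,6,'s15c')"; python3 jt.py s15
```

```text
clock: 27.18
position: [0.5622, 0.2208, 0.1079]
ee_rot: [0.002, 0.762, 0.648, -0.001]
contact_force: [-1.6, -7.8, 7.0]
width: 0.0532
posts [0.52477447 0.24717415] (np.float64(0.5852992092590656), np.float64(9.75))
pointer [0.50940081 0.25315813] (np.float64(0.9169292504436503), np.float64(7.75))
```

View pics/s15p.png

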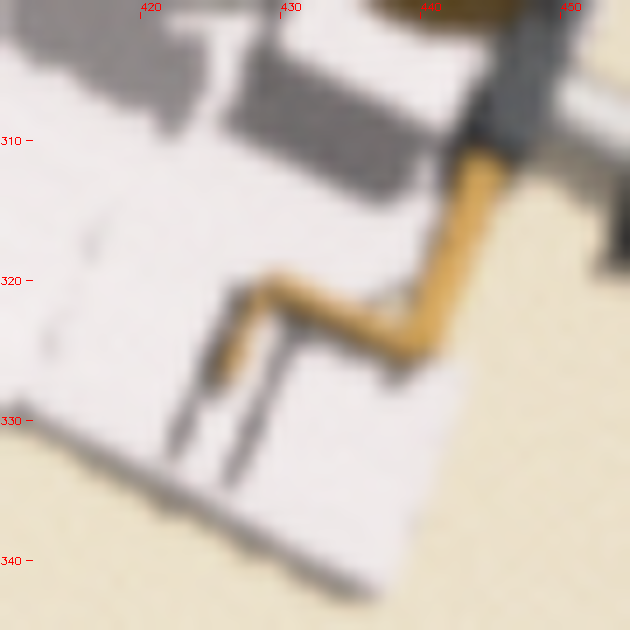

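View pics/s15c.png

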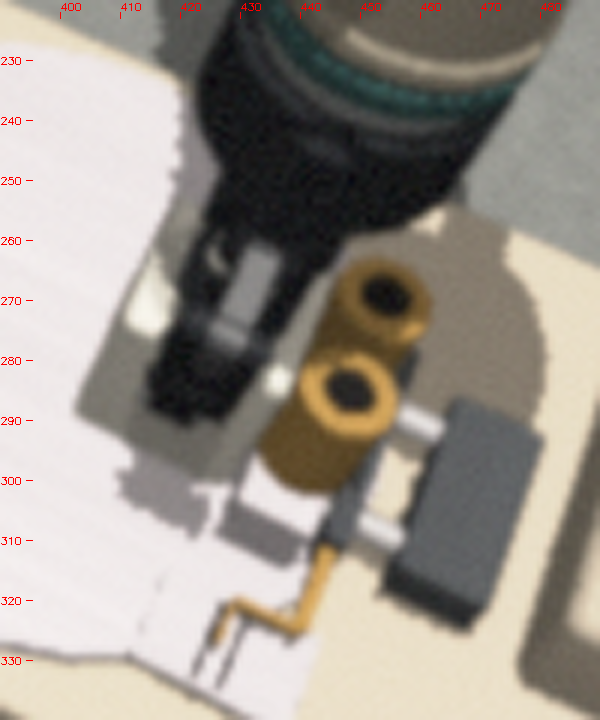

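```bash
python3 -m jog '[1.5,0,0,0,0,0,2.7,0,0,0,0,0,2.7,0,0,0,0,0,2.7,0,0,0,0,0]';python3 -c "
from h import *
s=cam('scene','s16')['frame'][:,:,::-1].copy()
crop(s,410,300,455,345,14,'s16p');crop(s,390,220,490,340,6,'s16c')"; python3 jt.py s16
```

```text
clock: 27.78
position: [0.5626, 0.223, 0.1079]
ee_rot: [0.002, 0.761, 0.648, -0.001]
contact_force: [-2.7, -9.8, 9.1]
width: 0.0534
posts [0.52477447 0.24717415] (np.float64(0.567104038410123), np.float64(12.25))
pointer [0.50940081 0.25315813] (np.float64(0.9000267791436806), np.float64(10.0))
```

View pics/s16p.png

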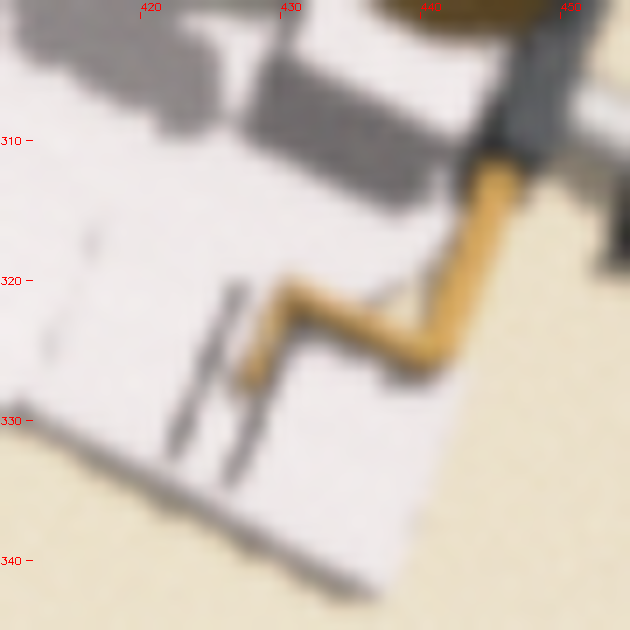

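```bash
cat > gm.py <<'E'
from h import *
import sys
J=np.array([.5094,.2532])
def c(n):
    a=cv2.imread(f'pics/{n}.png').astype(float);r=a[:,:,2]-a[:,:,0]
    w=np.clip(r-45,0,60); m=np.zeros_like(w);m[311,:]=0
    m[314:332,415:447]=1; w=w*m; yy,xx=np.mgrid[:420,:560]
    return np.array([(w*xx).sum(),(w*yy).sum()])/w.sum(),w.sum()
def e(n,ref='s13'):
    # template: pointer horizontal limb only, sliding in 2D via gold-weight map
    f=lambda k:np.clip(cv2.imread(f'pics/{k}.png').astype(np.float32)[:,:,2]-cv2.imread(f'pics/{k}.png').astype(np.float32)[:,:,0]-40,0,60)
    A,B=f(ref),f(n);A=cv2.resize(A,None,fx=8,fy=8,interpolation=2);B=cv2.resize(B,None,fx=8,fy=8,interpolation=2)
    t=A[314*8:330*8,417*8:440*8];r=cv2.matchTemplate(B[305*8:345*8,405*8:465*8],t,cv2.TM_CCOEFF_NORMED)
    _,v,_,l=cv2.minMaxLoc(r);d=np.array([l[0]/8+405-417,l[1]/8+305-314]);return d,v,d@J/(J@J)
for n in sys.argv[1:]: print(n,e(n))
E
python3 gm.py s10 s13 s14 s15 s16
```

```text
s10 (array([0., 0.]), 0.9992963075637817, np.float64(0.0))
s13 (array([0., 0.]), 0.9999998211860657, np.float64(0.0))
s14 (array([2.5  , 1.125]), 0.9769770503044128, np.float64(4.815688324980393))
s15 (array([21.625, 14.75 ]), 0.9949655532836914, np.float64(45.582629220274754))
s16 (array([13.625, 14.625]), 1.0, np.float64(32.89144328807356))
```

```bash
sed -i 's/-40,0,60/-60,0,60/; s/B\[305\*8:345\*8,405\*8:465\*8\]/B[313*8:335*8,416*8:449*8]/; s/l\[0\]\/8+405-417,l\[1\]\/8+305-314/l[0]\/8+416-417,l[1]\/8+313-314/' gm.py; python3 gm.py s10 s13 s14 s15 s16; python3 -c "
from h import *
S=get_image('scene');T=get_image('top')
# marks height / yields: 
for z in (.053,.065,.08):
  P=np.array([.62,.25,z]);J=PR(S,[P,P+np.array([.16,.987,0])*.01]);print(z,J[0],(J[1]-J[0])/10)"
```

```text
s10 (array([0., 0.]), 0.9990774989128113, np.float64(0.0))
s13 (array([0., 0.]), 1.0, np.float64(0.0))
s14 (array([2.5  , 1.125]), 0.9788734912872314, np.float64(4.815688324980393))
s15 (array([4.25, 2.  ]), 0.9760351777076721, np.float64(8.255134601942036))
s16 (array([5.375, 2.625]), 0.9638799428939819, np.float64(10.515110386756927))
0.053 [427.16163808 314.81195142] [0.5020883  0.25370915]
0.065 [428.96299367 312.26327741] [0.50880572 0.25577157]
0.08 [431.27615589 308.99046638] [0.51745663 0.25838626]
```

```bash
python3 -m jog '[-0.7,0,-0.3,0,0,0,-0.7,0,-0.3,0,0,0,-0.7,0,-0.3,0,0,0]';python3 -m jog '[0,0,0,0,0,0,0,0,0,0,0,0,0,0,0,0,0,0,0,0,0,0,0,0]';python3 -c "
from h import *
s=cam('scene','s17')['frame'][:,:,::-1].copy()
crop(s,410,300,455,345,14,'s17p');crop(s,390,220,490,340,6,'s17c');cam('top','t17')"; python3 gm.py s17
```

```text
clock: 28.35
position: [0.5625, 0.223, 0.1079]
ee_rot: [0.002, 0.762, 0.648, -0.001]
contact_force: [-1.7, -9.0, 5.7]
width: 0.0532
clock: 28.85
position: [0.5625, 0.2229, 0.1079]
ee_rot: [0.002, 0.762, 0.648, -0.001]
contact_force: [-1.5, -8.6, 6.6]
width: 0.0532
s17 (array([5.375, 2.625]), 0.9690046906471252, np.float64(10.515110386756927))
```

View pics/s17p.png

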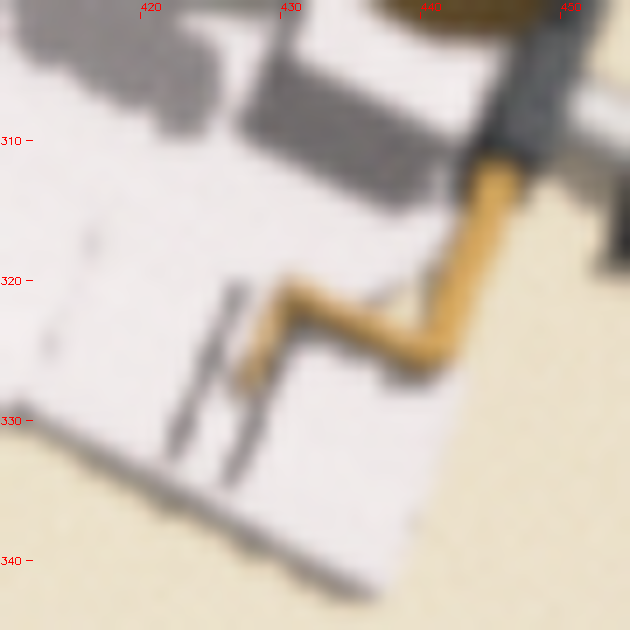

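View pics/s17c.png

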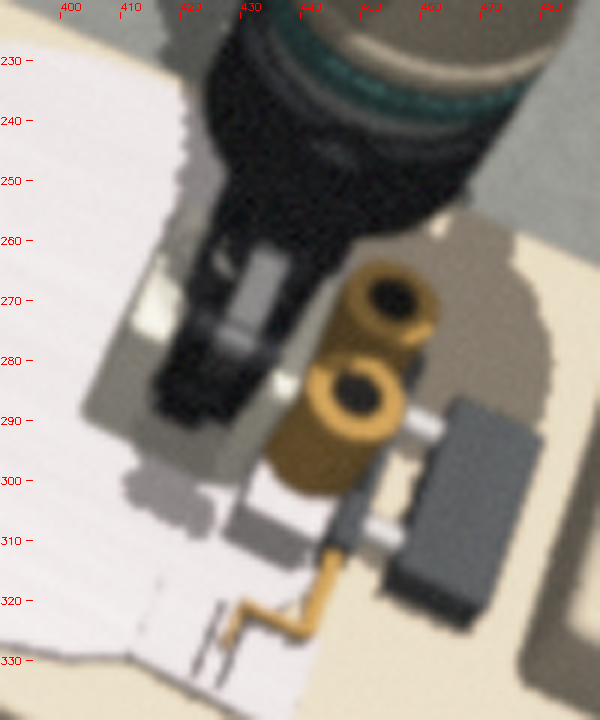

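View pics/s17.png

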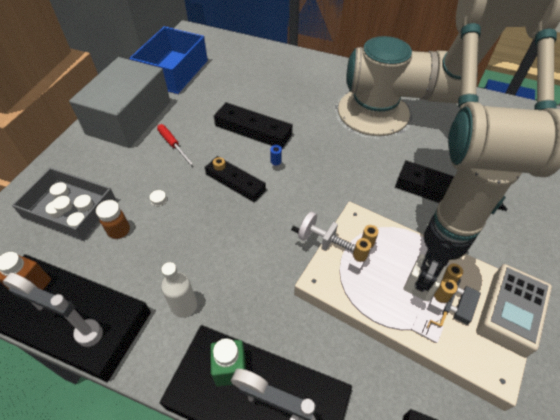

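```bash
python3 -m jog '[-1.1,0,0,0,0,0,-1.1,0,0,0,0,0,-1.1,0,0,0,0,0]';python3 -m jog '[0,0,0,0,0,0,0,0,0,0,0,0,0,0,0,0,0,0,0,0,0,0,0,0]';python3 -c "
from h import *
s=cam('scene','s18')['frame'][:,:,::-1].copy()
crop(s,410,300,455,345,14,'s18p')"; python3 gm.py s18
```

```text
clock: 29.32
position: [0.5624, 0.2226, 0.1078]
ee_rot: [0.001, 0.762, 0.648, -0.0]
contact_force: [-0.2, -6.2, 6.3]
width: 0.0536
clock: 29.82
position: [0.5624, 0.2226, 0.1078]
ee_rot: [0.001, 0.762, 0.648, -0.0]
contact_force: [-0.9, -6.8, 5.8]
width: 0.0533
s18 (array([5.25, 2.5 ]), 0.9728502035140991, np.float64(10.220532474491547))
```

View pics/s18p.png

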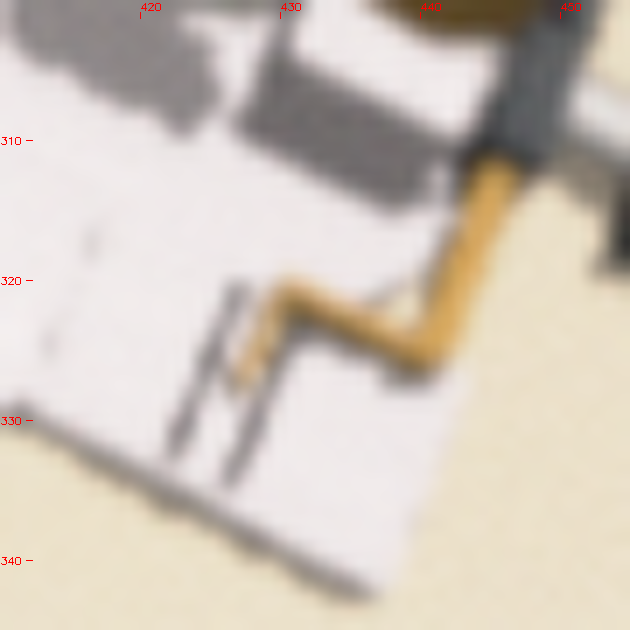

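```bash
python3 go.py .5624 .2226 .1078 -9.2; python3 -c "
from rig import *
print(sign_off())"
```

```text
clock 29.88 pos [0.5624 0.2226 0.1078] width 0.0534 F [-1.8 -7.4  5.6] q [ 0.26  0.43  1.65 -0.    1.07  0.43]
row [-0.  0. -0.] [ 0.1  0.1 -0. ] n>= 0.0
the job is handed in; nothing more can be done
None
```

The job is done and handed in at 29.9 s. Both long posts are fully home in the sprung jaw, and the arm is holding the square bottle upright on the plate against both of them. The pointer stands about midway between the two marks.

**Last checks:**
- **Jaw travel:** matching the pointer's position between pictures gives about 10.2 mm. By eye the tip reads roughly halfway between the marks, at about pixel (427, 327). An earlier, weaker match on the posts gave about 2 mm more, and I did not rely on it. The jaw went a little past the middle at first (readings of 10 to 11.3 mm), so I eased it back. It was never near the end stop.
- **Push:** the arm pushes with about 7 N and presses the bottle onto the plate with about 6 N. The spring should be giving about 8 N, so friction at the plate probably carries the rest.
- **Upright:** the tool is within about 0.2° of vertical.
- **Other things:** the short post is still in the rack. The jar, tall bottle, loose cap, screwdriver and blue look-alike were not touched.
- **Not confirmed:** the top camera was blocked by the arm, so the final pointer position rests on the scene camera alone.

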